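# Lay out the belt bells in their cups

### The arm

A 7-joint arm with a two-finger parallel gripper is mounted at the origin on the work surface. World frame = base frame: x ahead of the robot, y to its left, z up, the work surface at z = 0. Lengths are in m, angles in rad, forces in N, time in s.
With the tool pointing down it reaches from about 0.4 to 0.85 m from the base axis. Payload 10.4 kg.
Tool frame: the origin (TCP) lies at the very end of the fingers, on their centre line; the grasp point (between the pads) lies manip.hold_point_z behind it (manip.hold_point_z is the distance from the TCP to the grasp point, in m); z points along the fingers, y is the direction in which the jaws open and shut (so a half turn about z gives the same grasp; the last joint's range is limited). The gripper opens to 85 mm and grips with 20 to 120 N. Pads are 22 mm wide; open, the fingers measure 114 mm over their backs; the gripper's body (76 mm by 85 mm) begins 54 mm behind the grasp point. The pads swing forward as they close: fully open they stand 13 mm farther back than shut.
Start: joints at [1.156, 0.332, -0.065, 1.46, 0.022, 1.35, -0.088], TCP at [0.239, -0.578, 0.206] pointing down, gripper open.
Joint ranges: [-2.6, 2.6], [-0.5, 2.12], [-1.47, 1.34], [0.16, 2.42], [-1.27, 4.41], [0.06, 2.06], [-2.6, 2.6]. Speed limits (rad/s): [2.22, 2.22, 2.79, 2.79, 3.14, 3.14, 3.14].

### API

Orientations are given as a unit quaternion [x, y, z, w].
In Python, from workcell import manip gives the robot as it stands.
- The arm moves only by the tool jog_arm, never from a script. Its arguments are lists of equal length, an entry for each row: "translation": the shift along the world's x, y, z in mm, a list of three; "turn": the turn about the world's z in degrees. In form: {"translation": [[x, y, z], ...], "turn": [turn, ...]}. A call has 1 to 12 rows; each row is the pose to reach, as a shift and turn from the pose measured when the call began; what a row does not reach only later rows make up. A row lasts 1/12 s, in which the tool goes at most 41.7 mm and 7.16 degrees, less where a joint would pass 70% of its speed; a pose out of reach is approached as far as the arm can. A call with a gripper value outside its range is refused whole. "grip" is the finger opening in mm, from 0 to 85.4, set as the call begins (left out, the last holds). The fingers move at their own pace and stop on an object; "grip_force" is the grip in N (left out, the last holds). Time passes only in rows, so rows that repeat a pose let the fingers close. It gives the time, the measured TCP pose, the force and the opening at its end, in the units of the state.
- manip.get_obs(): the state, without advancing time (a new reading comes with each control period).
- manip.camera(name): name is "side" or "top" or "wrist"; returns a dict with "frame" (400x640x3 uint8, red, green, blue), "mtx" (3x3 intrinsics, pixels), "pose" (4x4, takes a point from camera to world coordinates). Camera axes: x right, y down, z forward; pixel columns grow to the right and rows downward; lengths in m; the calibration is good to about 2 mm. A picture is of the moment at which its call begins. There is no depth.
- manip.hand_in(): hands the job in, once; it reports no verdict.
Trained networks look in a picture, given as the dict that the camera call returned (one of the last four; its "shot" number tells which), for a name from the list of things; names that differ only in an ending like _2 or _b are one class to them, and where a whole thing is asked for, a point or a joint stands for the part that bears it (a point fixed in the world has none). Each returns a list of dicts, best first, with "confidence" (0 to 1); they miss things now and then, are a little off and sometimes report something else, mostly with a low value. They report only what shows in the picture. A call takes as long as a camera call.
- manip.outline_of(picture, label): "mask" (400x640 bool, what is visible of it) and "extent" ([left, top, right, bottom] in pixels, round what is visible of it).
- manip.pinpoint(picture, label): "at" ([column, row] in pixels: a listed point, or the origin of a listed thing).
The state is a dict: "clock": time; "joint_pos": joint angles; "joint_velocities": joint speeds; "tau": joint torques, N m; "position": TCP position; "ee_rot": TCP orientation; "ft_force": force on the tool from outside, world axes, zero at the start; "torque": the same for the moment, N m; "grip_width": opening from 0.0 (shut) to 1.0 (fully open).
Only numpy, scipy, OpenCV 4.12 (cv2) and the standard library are available. Lean on these libraries where they do the work, as an engineer would, in place of code of your own. Each camera call takes 0.05 s, during which the arm holds its last target. There are 200 camera calls.

### The job

First clear the layout mat: stack the two lidded rivet boxes from it on the third one, each base locked right down over the lid lugs below. Then set out as many metal cups as there are little brass bells on the steel block: lift the cups one at a time off the top of the nested stack without the next one coming up with it, stand each well inside a ring of its own on the mat, and set one bell upright in each. Leave the spare cups nested where they stand and the other things on the bench undisturbed.

Things in the scene. Friction and masses are not known exactly. Their poses are not given: they have to be found in the camera images.
- mat: flat green layout mat fixed to the bench, 100 x 390 mm, 3 mm thick; origin: centre of its underside, y along its length, z up
- ring1 (a point): centre of a printed white ring, 84 mm across, on the top face of the mat (3 mm above the bench); the four rings stand in a row along the mat's y, 95 mm apart
- ring2 (a point): centre of a printed white ring, 84 mm across, on the top face of the mat (3 mm above the bench); the four rings stand in a row along the mat's y, 95 mm apart
- ring3 (a point): centre of a printed white ring, 84 mm across, on the top face of the mat (3 mm above the bench); the four rings stand in a row along the mat's y, 95 mm apart
- ring4 (a point): centre of a printed white ring, 84 mm across, on the top face of the mat (3 mm above the bench); the four rings stand in a row along the mat's y, 95 mm apart
- block: fixed dark steel bench block, 190 (x) x 220 (y) x 20 mm high, on which the bells stand; origin: centre of its underside
- cup1: round metal cup, 26 mm high, 60 g: upright rim band 64 mm across and 16 mm high (wall 2.5, mouth 59 mm), below it a tapered foot 10 mm high, 55 to 47 mm across. Origin: centre of its underside, z up; inner floor at z 13, rim at z 26 mm. Stacked, each foot hangs loosely in the cup below (1-2 mm play) and band rests on rim: 16 mm pitch, no gap. Top of the stack.
- cup2: round metal cup, 26 mm high, 60 g: upright rim band 64 mm across and 16 mm high (wall 2.5, mouth 59 mm), below it a tapered foot 10 mm high, 55 to 47 mm across. Origin: centre of its underside, z up; inner floor at z 13, rim at z 26 mm. Stacked, each foot hangs loosely in the cup below (1-2 mm play) and band rests on rim: 16 mm pitch, no gap. Number 2 from the top.
- cup3: round metal cup, 26 mm high, 60 g: upright rim band 64 mm across and 16 mm high (wall 2.5, mouth 59 mm), below it a tapered foot 10 mm high, 55 to 47 mm across. Origin: centre of its underside, z up; inner floor at z 13, rim at z 26 mm. Stacked, each foot hangs loosely in the cup below (1-2 mm play) and band rests on rim: 16 mm pitch, no gap. Number 3 from the top.
- cup4: round metal cup, 26 mm high, 60 g: upright rim band 64 mm across and 16 mm high (wall 2.5, mouth 59 mm), below it a tapered foot 10 mm high, 55 to 47 mm across. Origin: centre of its underside, z up; inner floor at z 13, rim at z 26 mm. Stacked, each foot hangs loosely in the cup below (1-2 mm play) and band rests on rim: 16 mm pitch, no gap. Number 4 from the top.
- cup5: round metal cup, 26 mm high, 60 g: upright rim band 64 mm across and 16 mm high (wall 2.5, mouth 59 mm), below it a tapered foot 10 mm high, 55 to 47 mm across. Origin: centre of its underside, z up; inner floor at z 13, rim at z 26 mm. Stacked, each foot hangs loosely in the cup below (1-2 mm play) and band rests on rim: 16 mm pitch, no gap. Bottom, on the bench; not needed.
- bell1: little cast brass bell, 80 g, standing mouth down: mouth 36 mm across, dome 24 mm high, on top a flat upright strap loop 18 mm long (x), 8 mm thick (y) and 12 mm high, from z 24 to z 36 mm. Origin: centre of its underside, z up. Two to four of the bells are there; absent ones are None
- bell2: little cast brass bell, 80 g, standing mouth down: mouth 36 mm across, dome 24 mm high, on top a flat upright strap loop 18 mm long (x), 8 mm thick (y) and 12 mm high, from z 24 to z 36 mm. Origin: centre of its underside, z up. Two to four of the bells are there; absent ones are None
- bell3: little cast brass bell, 80 g, standing mouth down: mouth 36 mm across, dome 24 mm high, on top a flat upright strap loop 18 mm long (x), 8 mm thick (y) and 12 mm high, from z 24 to z 36 mm. Origin: centre of its underside, z up. Two to four of the bells are there; absent ones are None
- bell4: little cast brass bell, 80 g, standing mouth down: mouth 36 mm across, dome 24 mm high, on top a flat upright strap loop 18 mm long (x), 8 mm thick (y) and 12 mm high, from z 24 to z 36 mm. Origin: centre of its underside, z up. Two to four of the bells are there; absent ones are None
- box_a: rivet box, blue, grey lid, 84 (x) x 56 (y) x 34 mm to the lid top. Two yellow lid lugs 18 x 12 mm, 5 mm high, tops narrower, at x +-24 mm; two base recesses 22 x 16 mm, 7 deep, at the same places. Origin: centre of its underside, z up. Locked on another it stands 34 mm higher, riding on lugs 39. Either way round fits. 600 g; stands off the mat, to be stacked on.
- box_b: rivet box, blue, grey lid, 84 (x) x 56 (y) x 34 mm to the lid top. Two yellow lid lugs 18 x 12 mm, 5 mm high, tops narrower, at x +-24 mm; two base recesses 22 x 16 mm, 7 deep, at the same places. Origin: centre of its underside, z up. Locked on another it stands 34 mm higher, riding on lugs 39. Either way round fits. About 250 g; starts on the mat.
- box_c: rivet box, blue, grey lid, 84 (x) x 56 (y) x 34 mm to the lid top. Two yellow lid lugs 18 x 12 mm, 5 mm high, tops narrower, at x +-24 mm; two base recesses 22 x 16 mm, 7 deep, at the same places. Origin: centre of its underside, z up. Locked on another it stands 34 mm higher, riding on lugs 39. Either way round fits. About 250 g; starts on the mat.
- punch: bystander: steel chasing punch 110 mm long lying on the bench; origin at its middle, x along it
- hammer: bystander: wooden-handled hammer about 280 mm long lying on the right of the bench; origin about its middle
- cowplate: bystander: flat brass cow-shaped belt mount, 46 x 20 x 4 mm, on the bench; origin centre of its underside
- cowbell: bystander: large brass bell 104 mm across, 120 mm high; origin centre of its underside
- oil: bystander: red oil bottle 54 mm across, 110 mm high; origin centre of its underside

How it is judged:
By the outcome, as a careful person would: the job done as asked, in the order asked, and still so for the second after the job is handed in, with the robot touching nothing.
Of bell1, bell2, bell3, bell4 only 2 to 4 are there at a start; the rules pass over those that are not, and their reading is None.
At some moment in a run one of bell1, bell2, bell3, bell4, box_a may be knocked a few centimetres aside while the robot is not near it.
It also fails if it takes over 210 s, if anything falls off the work surface, if the arm or the gripper's body presses on something with over 40 N, if the wrist force passes 120 N, or if a joint passes its speed limit or range.

## Working session

There is one attempt and no reset: what is moved stays moved. The work goes in short steps, Python scripts to look and compute and a tool call to move; the robot and the scene stay as the last step left them, time stands still between calls to the robot, and variables do not carry over. Pictures are saved under pics/ and viewed, about 12 in all and at most 16, crops included, and the job is handed in when it is done.

Besides the shell and the picture viewer there is one more tool, called after "Call:" as name([rows], argument=value, ...), one row to a line, values as JSON. jog_arm: Moves the arm, as the interface text tells. Its arguments: {"type":"object","properties":{"translation":{"type":"array"},"turn":{"type":"array"},"grip":{"type":"number"},"grip_force":{"type":"number"}},"required":["translation","turn"]}

```bash
mkdir -p pics; ls; cat > h.py <<'E'
import numpy as np, cv2
from workcell import manip
def cam(n): return manip.camera(n)
def save(p,f,crop=None,scale=1):
    im=p["frame"][:,:,::-1]
    if crop: l,t,r,b=crop; im=im[t:b,l:r]
    cv2.imwrite("pics/"+f,cv2.resize(np.ascontiguousarray(im),None,fx=scale,fy=scale,interpolation=cv2.INTER_CUBIC))
def ray(p,uv):
    K=np.array(p["mtx"]);T=np.array(p["pose"])
    d=T[:3,:3]@np.linalg.inv(K)@np.array([uv[0],uv[1],1.]);return T[:3,3],d
def onz(p,uv,z):
    o,d=ray(p,uv);return o+d*(z-o[2])/d[2]
def proj(p,X):
    T=np.array(p["pose"]);c=T[:3,:3].T@(np.array(X)-T[:3,3]);q=np.array(p["mtx"])@c;return q[:2]/q[2]
E
python3 - <<'E'
from h import *
o=manip.get_obs();print(o,manip.hold_point_z)
for n in("top","side","wrist"):
    p=cam(n);save(p,n+"0.png");print(n,np.round(p["pose"],3).tolist(),np.round(p["mtx"],1).tolist())
    if n!="wrist":
        for l in("ring1","bell1","box_a","cup1","mat","block","punch","oil","cowbell","hammer","cowplate"):
            for r in manip.pinpoint(p,l): print(l,np.round(r["at"],1),round(r["confidence"],2),np.round(onz(p,r["at"],{"ring1":.003,"bell1":.02}.get(l,0)),3))
E
```

```text
pics
{'clock': 0.0, 'joint_pos': array([ 1.15641451,  0.33286319, -0.06468335,  1.46093833,  0.02159592,
        1.34989527, -0.08850294]), 'joint_velocities': array([ 0.00197088,  0.00199031, -0.00049293, -0.00067967, -0.00049358,
       -0.00037701, -0.00068288]), 'tau': array([-1.69085688e-04, -6.25456166e+01,  4.92401782e-02, -3.91603410e+01,
        1.61472335e-02,  9.92636138e-03,  2.96933899e-05]), 'position': array([ 0.23847722, -0.57727269,  0.20532276]), 'ee_rot': array([ 9.80874277e-01,  1.94641098e-01, -1.69771341e-04, -6.83706817e-04]), 'ft_force': array([ 0.31049228,  0.13803618, -0.11029263]), 'torque': array([ 0.00842029, -0.01821644, -0.00046867]), 'grip_width': 1.0022049943474698} 0.0187
top [[-0.028, -0.989, 0.148, 0.408], [-1.0, 0.026, -0.01, 0.014], [0.006, -0.149, -0.989, 1.098], [0.0, 0.0, 0.0, 1.0]] [[365.4, 0.0, 328.3], [0.0, 365.4, 202.2], [0.0, 0.0, 1.0]]
ring1 [371.7 246.2] 0.82 [ 0.437 -0.122  0.003]
ring1 [311.2 249.7] 0.74 [0.431 0.058 0.003]
ring1 [339.1 247.6] 0.66 [ 0.435 -0.025  0.003]
ring1 [276.4 245.4] 0.55 [0.447 0.161 0.003]
bell1 [404.6 189.2]
[... 1719 characters left out ...]
2 0.   ]
cup1 [343.8 203.7] 0.42 [0.656 0.055 0.   ]
mat [275.9 227.5] 0.94 [0.443 0.034 0.   ]
mat [278.7 246.5] 0.24 [ 0.43  -0.033  0.   ]
block [373.4 272.9] 0.8 [ 0.628 -0.197  0.   ]
punch [296.3 196.7] 0.46 [ 0.535  0.131 -0.   ]
oil [236.1 156.9] 0.86 [0.411 0.375 0.   ]
oil [368.9 284.5] 0.47 [ 0.603 -0.225  0.   ]
oil [344.3 192.6] 0.44 [ 0.676  0.098 -0.   ]
cowbell [275.3 136.3] 0.83 [0.563 0.439 0.   ]
hammer [308.1 367.5] 0.83 [ 0.391 -0.369  0.   ]
cowplate [355.6 180. ] 0.52 [0.731 0.138 0.   ]
wrist [[0.382, -0.876, -0.294, 0.315], [-0.924, -0.362, -0.122, -0.547], [-0.0, 0.319, -0.948, 0.375], [0.0, 0.0, 0.0, 1.0]] [[302.2, 0.0, 319.2], [0.0, 302.2, 204.4], [0.0, 0.0, 1.0]]
```

```bash
python3 - <<'E'
import cv2
a=cv2.imread("pics/top0.png")[120:290,170:490];b=cv2.imread("pics/side0.png")[100:330,220:450]
a=cv2.resize(a,(800,425),interpolation=cv2.INTER_CUBIC);b=cv2.resize(b,None,fx=2.5,fy=2.5,interpolation=cv2.INTER_CUBIC)
cv2.imwrite("pics/t0.png",a);cv2.imwrite("pics/s0.png",b)
E
```

```text
(no output)
```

View pics/t0.png

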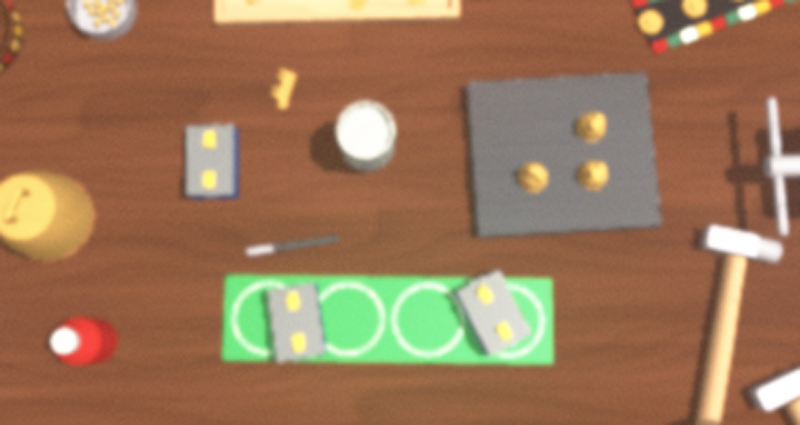

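View pics/s0.png

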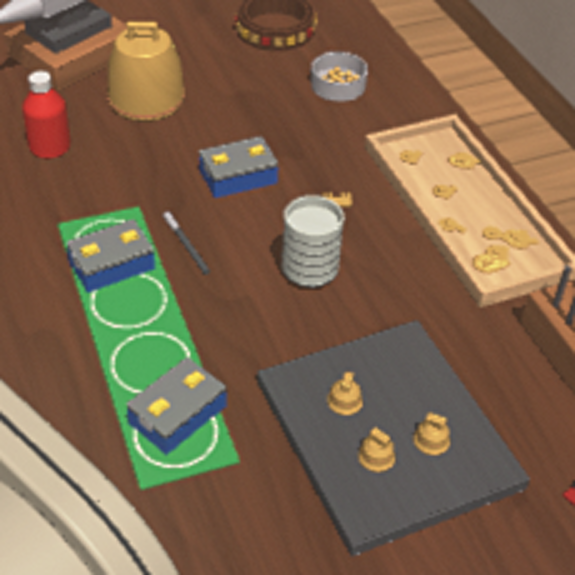

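The top view shows 3 bells on the block, at (533,177), (593,175) and (591,126) in the crop. Two boxes are on the mat, at (296,322) and (493,313), and box_a is at (210,160). The cup stack is at (365,133). The side view agrees. Next I'll get precise poses from the lid lugs.

```bash
cat >> h.py <<'E'
def yellow(p,poly):
    """lug blob centroids inside box mask"""
    h=cv2.cvtColor(p["frame"],cv2.COLOR_RGB2HSV);m=((h[...,0]>20)&(h[...,0]<36)&(h[...,1]>110)&(h[...,2]>120))&poly
    n,_,s,c=cv2.connectedComponentsWithStats(m.astype(np.uint8));k=[i for i in range(1,n) if s[i,4]>=8]
    k=sorted(k,key=lambda i:-s[i,4])[:2];return [c[i] for i in k]
def boxes(p,base=None):
    out=[]
    for r in manip.outline_of(p,"box_a"):
        if r["confidence"]<.3: continue
        m=cv2.dilate(r["mask"].astype(np.uint8),np.ones((3,3)))>0;c=yellow(p,m)
        if len(c)<2: print("few lugs",r["extent"]);continue
        z0=base if base is not None else (.003 if onz(p,c[0],.04)[0]<.53 else 0)
        a,b=[onz(p,q,z0+.038)[:2] for q in c];d=a-b
        out.append((np.round((a+b)/2*1000,1),round(float(np.linalg.norm(d))*1000,1),round(float(np.degrees(np.arctan2(d[1],d[0]))%180),1),round(r["confidence"],2)))
        print("box mid,sep,yaw,conf",*out[-1])
    return out
def tool():
    o=manip.get_obs();x,y=o["ee_rot"][:2];yaw=np.degrees(2*np.arctan2(y,x))
    print("t",round(o["clock"],2),"tcp",np.round(o["position"]*1000,1),"tooly",round((yaw-90)%180,1),"q7",round(o["joint_pos"][6],2),"f",np.round(o["ft_force"],1),"g",round(o["grip_width"]*85.4,1));return o
E
python3 - <<'E'
from h import *
for n in("top","side"): 
    p=cam(n);print(n);boxes(p)
    for r in manip.outline_of(p,"mat")[:1]:
        c=cv2.boxPoints(cv2.minAreaRect(np.argwhere(r["mask"])[:,::-1].astype(np.float32)));print([np.round(onz(p,q,.003)[:2]*1000) for q in c])
tool()
E
```

```text
top
box mid,sep,yaw,conf [436.5 123.7] 47.6 7.5 0.92
few lugs [352.2, 228.2, 381.7, 262.7]
box mid,sep,yaw,conf [629.8 223.5] 47.8 178.4 0.57
side
box mid,sep,yaw,conf [434.9 122.1] 47.7 7.5 0.91
box mid,sep,yaw,conf [628.  222.2] 49.1 179.7 0.89
box mid,sep,yaw,conf [ 439.2 -106.8] 47.6 25.2 0.55
[array([388., 206.]), array([512., 222.]), array([ 478., -180.]), array([ 379., -182.])]
t 1.55 tcp [ 238.7 -577.7  206.1] tooly 112.4 q7 -0.09 f [0.6 0.4 0. ] g 85.4
```

Call:
jog_arm([
  [17, 40, 0],
  [34, 80, 0],
  [50, 118, 0],
  [66, 156, 0],
  [82, 194, 0],
  [98, 232, 0],
  [114, 270, 0],
  [130, 308, 0],
  [146, 346, 0],
  [162, 384, 0],
  [178, 422, 0],
  [192, 455, -20],
], turn=[0, 0, 0, 0, 0, 0, 0, 1, 2, 3, 3, 3], grip=85)

```text
clock: 2.55
position: [0.4333, -0.1203, 0.1893]
ee_rot: [0.975, 0.221, 0.003, 0.002]
ft_force: [0.8, -0.8, 0.9]
grip_width: 0.993
```

Call:
jog_arm([
  [4, 8, -40],
  [8, 16, -46],
  [8, 16, -46],
  [8, 16, -46],
], turn=[0, 0, 0, 0])

```text
clock: 2.88
position: [0.4413, -0.1052, 0.1442]
ee_rot: [0.975, 0.221, 0.002, 0.002]
ft_force: [0.4, -0.6, 0.6]
grip_width: 0.996
```

```bash
python3 - <<'E'
from h import *
tool();p=cam("wrist");boxes(p);save(p,"w1.png");p=cam("side");boxes(p)
E
```

```text
t 2.88 tcp [ 441.3 -105.2  144.2] tooly 115.5 q7 -1.0 f [ 0.4 -0.6  0.6] g 85.0
box mid,sep,yaw,conf [ 440.6 -106. ] 47.9 25.6 0.91
box mid,sep,yaw,conf [436.5 121.6] 47.8 7.5 0.69
few lugs [349.4, 0.0, 639.5, 188.6]
box mid,sep,yaw,conf [ 439.3 -106.6] 47.9 25.4 0.76
few lugs [245.1, 191.5, 281.5, 218.1]
box mid,sep,yaw,conf [628.  222.1] 49.9 179.1 0.57
```

View pics/w1.png

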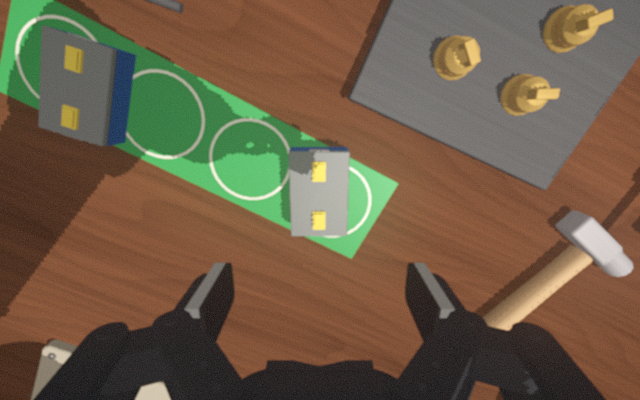

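The wrist view shows box_c centred between the fingers, with its lugs at (319,172) and (319,220). I'll descend and grip it.

Call:
jog_arm([
  [-1, -1, -40],
  [-1, -1, -80],
  [-1, -1, -115],
  [-1, -1, -132],
  [-1, -1, -132],
  [-1, -1, -132],
], turn=[0, 0, 0, 0, 0, 0])

```text
clock: 3.58
position: [0.4408, -0.1074, 0.0132]
ee_rot: [0.976, 0.219, 0.003, 0.002]
ft_force: [0.5, -0.8, 0.3]
grip_width: 0.995
```

Call:
jog_arm([
  [0, 0, 0],
  [0, 0, 0],
  [0, 0, 0],
  [0, 0, 0],
  [0, 0, 0],
  [0, 0, 0],
], turn=[0, 0, 0, 0, 0, 0], grip=45, grip_force=50)

```text
clock: 4.08
position: [0.441, -0.1075, 0.0135]
ee_rot: [0.976, 0.219, 0.003, 0.002]
ft_force: [-0.4, 0.1, -0.4]
grip_width: 0.525
```

Call:
jog_arm([
  [0, 0, 30],
  [0, 0, 70],
  [0, 0, 110],
  [0, 0, 130],
  [0, 0, 130],
], turn=[0, 0, 0, 0, 0])

```text
clock: 4.5
position: [0.4437, -0.108, 0.1485]
ee_rot: [0.976, 0.219, 0.007, 0.005]
ft_force: [0.1, -0.5, 0.0]
grip_width: 0.531
```

```bash
python3 - <<'E'
from h import *
tool();p=cam("wrist");save(p,"w2.png");boxes(p,.134)
p=cam("top");boxes(p);p=cam("side");boxes(p)
E
```

```text
t 4.5 tcp [ 443.7 -108.   148.5] tooly 115.3 q7 -1.0 f [ 0.1 -0.5  0. ] g 45.3
box mid,sep,yaw,conf [475.9 -90.1] 25.2 25.5 0.68
box mid,sep,yaw,conf [473.8  29.7] 25.2 7.4 0.67
box mid,sep,yaw,conf [ 596.1 -162.7] 4.1 149.7 0.3
box mid,sep,yaw,conf [436.5 123.1] 48.0 7.4 0.78
few lugs [347.7, 229.0, 370.8, 265.5]
box mid,sep,yaw,conf [629.6 222.8] 48.5 179.9 0.7
box mid,sep,yaw,conf [ 439.3 -106.6] 47.9 25.4 0.85
box mid,sep,yaw,conf [628.  222.4] 49.9 179.3 0.8
few lugs [246.5, 191.5, 276.2, 217.2]
```

View pics/w2.png

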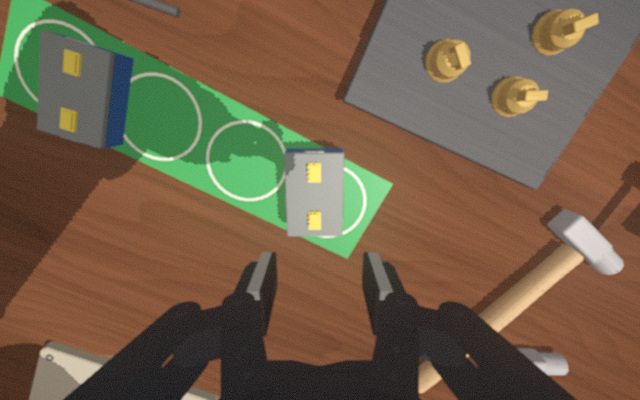

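The box was not gripped: the fingers closed to 45 mm above it, and it stayed at (315,195). I'll look at where the fingertips are relative to the TCP.

```bash
python3 - <<'E'
from h import *
p=cam("side");o=tool();c=o["position"];y=np.array([np.cos(np.radians(115.3)),np.sin(np.radians(115.3)),0])
im=p["frame"].copy()
for X in(c,c+.0225*y,c-.0225*y):
    q=proj(p,X);print(q);cv2.circle(im,tuple(int(v) for v in np.round(q)),1,(255,0,0),-1)
q=proj(p,c).astype(int);p2={"frame":im};save(p2,"s1.png",(q[0]-80,q[1]-110,q[0]+80,q[1]+60),4)
w=cam("wrist")
for X in(c,c+.0225*y,c-.0225*y):print("w",proj(w,X))
print(np.round(w["pose"],3).tolist(),o["ee_rot"])
E
```

```text
t 4.85 tcp [ 440.3 -107.3  142.4] tooly 115.3 q7 -1.0 f [0.  0.8 0.4] g 45.1
[289.24255508 229.60547818]
[282.60837903 224.54243724]
[296.02360257 234.78060781]
w [318.10298939 243.09792609]
w [281.49887615 243.127531  ]
w [354.66504084 243.0683552 ]
[[0.429, -0.858, -0.282, 0.513], [-0.904, -0.405, -0.139, -0.072], [0.005, 0.315, -0.949, 0.311], [0.0, 0.0, 0.0, 1.0]] [0.97564651 0.219326   0.00259205 0.00181056]
```

View pics/s1.png

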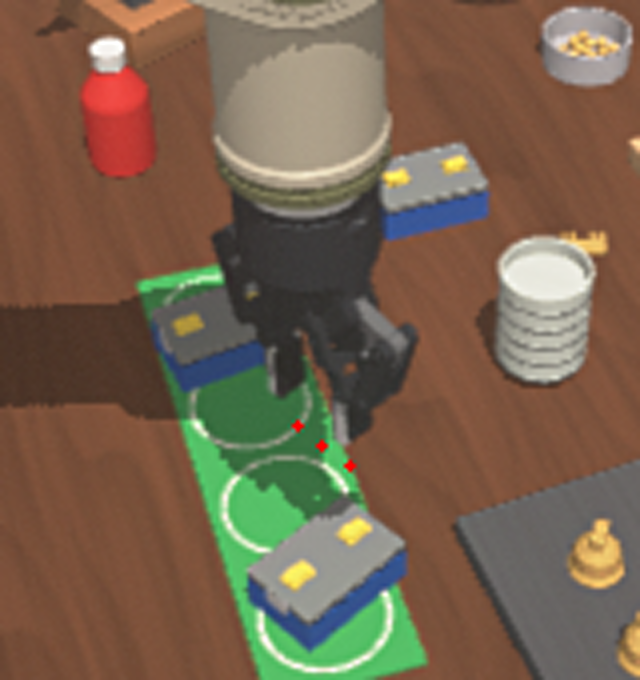

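Call:
jog_arm([
  [0, 0, -40],
  [0, 0, -80],
  [0, 0, -120],
  [0, 0, -140],
  [0, 0, -142],
  [0, 0, -142],
], turn=[0, 0, 0, 0, 0, 0], grip=70)

```text
clock: 5.4
position: [0.4395, -0.1067, -0.0002]
ee_rot: [0.976, 0.22, 0.002, 0.001]
ft_force: [1.0, -0.1, 1.0]
grip_width: 0.823
```

```bash
python3 - <<'E'
from h import *
tool();p=cam("side");save(p,"s2.png",(230,190,350,290),5)
E
```

```text
t 5.4 tcp [ 4.395e+02 -1.067e+02 -2.000e-01] tooly 115.4 q7 -1.12 f [ 1.  -0.1  1. ] g 70.3
```

View pics/s2.png

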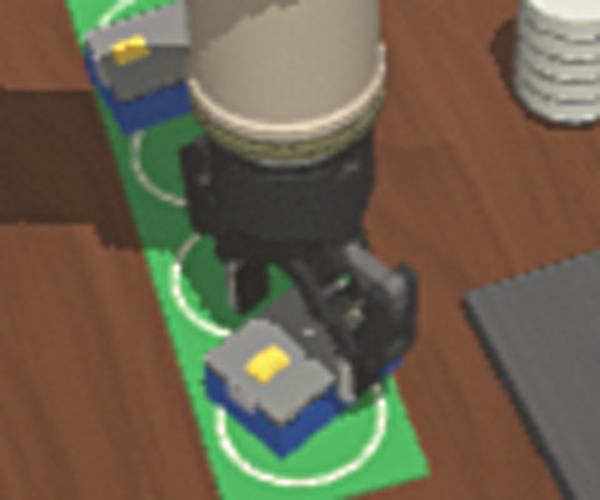

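The fingers straddle the box (lug at (267,362)). The tips are well above the mat even though the TCP reads 0, so I'll go 8 mm lower and close.

Call:
jog_arm([
  [0, 0, -4],
  [0, 0, -8],
  [0, 0, -8],
], turn=[0, 0, 0])

```text
clock: 5.7
position: [0.4413, -0.1074, -0.0064]
ee_rot: [0.976, 0.219, 0.003, 0.002]
ft_force: [-0.5, 0.2, -0.4]
grip_width: 0.815
```

Call:
jog_arm([
  [0, 0, 0],
  [0, 0, 0],
  [0, 0, 0],
  [0, 0, 0],
  [0, 0, 0],
], turn=[0, 0, 0, 0, 0], grip=45, grip_force=50)

```text
clock: 6.12
position: [0.4417, -0.1074, -0.0055]
ee_rot: [0.976, 0.219, 0.004, 0.002]
ft_force: [-3.4, 2.1, 6.7]
grip_width: 0.641
```

Call:
jog_arm([
  [0, 0, 10],
  [0, 0, 40],
  [0, 0, 80],
  [0, 0, 120],
  [0, 0, 140],
  [0, 0, 140],
], turn=[0, 0, 0, 0, 0, 0])

```text
clock: 6.62
position: [0.4444, -0.1079, 0.14]
ee_rot: [0.976, 0.219, 0.007, 0.005]
ft_force: [0.9, 0.3, -3.9]
grip_width: 0.642
```

```bash
python3 - <<'E'
from h import *
tool();p=cam("side");save(p,"s3.png",(230,140,350,260),5);print("side");boxes(p);p=cam("top");print("top");boxes(p)
E
```

```text
t 6.62 tcp [ 444.4 -107.9  140. ] tooly 115.4 q7 -1.0 f [ 0.9  0.3 -3.9] g 54.8
side
box mid,sep,yaw,conf [628.2 222. ] 49.4 179.3 0.93
few lugs [245.6, 191.2, 275.6, 217.5]
few lugs [274.8, 210.5, 312.5, 243.3]
top
box mid,sep,yaw,conf [629.5 222.9] 47.9 179.4 0.92
box mid,sep,yaw,conf [436.3 123.1] 47.7 7.6 0.86
few lugs [353.2, 227.0, 369.5, 242.1]
```

View pics/s3.png

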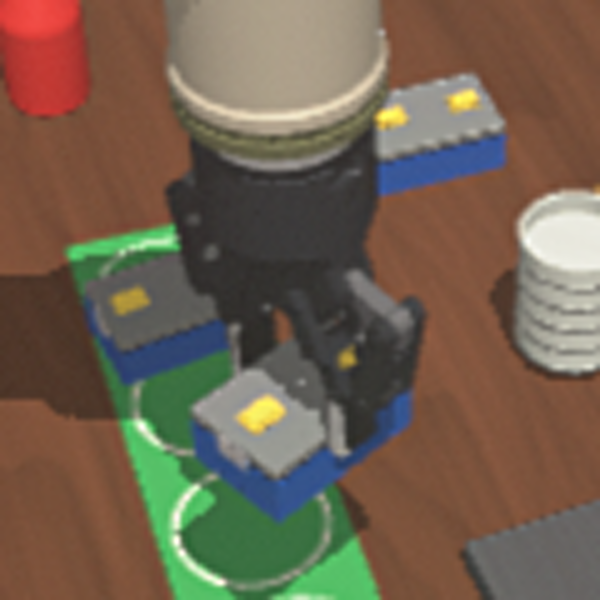

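Box_c is held between the pads. Next I'll move to where the wrist camera can see box_a ahead of it.

Call:
jog_arm([
  [8, 30, 0],
  [16, 60, 0],
  [24, 90, 0],
  [32, 120, 0],
  [40, 150, 0],
  [48, 180, 0],
  [56, 210, 0],
  [64, 240, 0],
  [72, 275, 0],
  [80, 310, 0],
  [86, 330, 0],
  [86, 330, 0],
], turn=[0, -2, -5, -9, -13, -17, -21, -24, -26, -26, -26, -26])

```text
clock: 7.82
position: [0.525, 0.2284, 0.1314]
ee_rot: [1.0, -0.003, 0.0, 0.001]
ft_force: [-0.2, -0.3, -2.7]
grip_width: 0.639
```

```bash
python3 - <<'E'
from h import *
tool();p=cam("wrist");boxes(p,0);save(p,"w3.png")
E
```

```text
t 7.82 tcp [525.  228.4 131.4] tooly 89.7 q7 -2.26 f [-0.2 -0.3 -2.7] g 54.6
box mid,sep,yaw,conf [629.7 223.3] 47.8 179.8 0.94
box mid,sep,yaw,conf [432.7 227.9] 102.1 179.9 0.65
box mid,sep,yaw,conf [438. 121.] 43.3 11.5 0.56
```

View pics/w3.png

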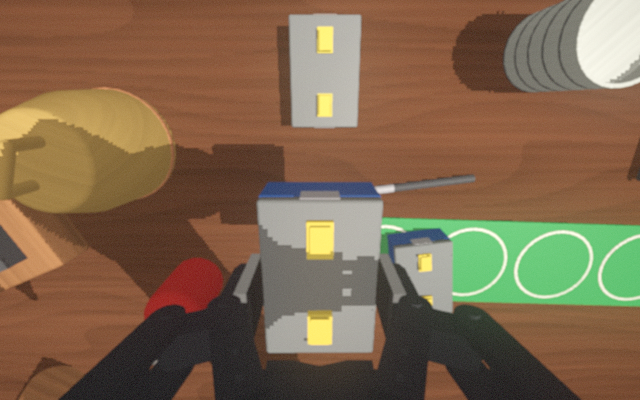

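The wrist view shows both the held box lugs, at (320,240) and (319,329), and box_a's lugs, at (325,40) and (324,105).

```bash
cat >> h.py <<'E'
def held(p,b0=.1):
    """held box pose from its lugs; height from 48 mm separation"""
    from scipy.optimize import brentq
    o=manip.get_obs()["position"]
    rs=manip.outline_of(p,"box_a");r=max(rs,key=lambda r:r["mask"].sum());c=yellow(p,cv2.dilate(r["mask"].astype(np.uint8),np.ones((3,3)))>0)
    f=lambda z:np.linalg.norm(onz(p,c[0],z)-onz(p,c[1],z))-.048
    z=brentq(f,0,.28);a,b=[onz(p,q,z) for q in c];d=a-b
    print("held mid",np.round((a+b)/2*1000,1),"rel tcp",np.round(((a+b)/2-o)*1000,1),"yaw",np.degrees(np.arctan2(d[1],d[0]))%180)
    z=o[2]+.0085+.038;m=(onz(p,c[0],z)+onz(p,c[1],z))/2;print("assuming z: rel",np.round((m-o)*1000,1))
E
python3 - <<'E'
from h import *
tool();p=cam("wrist");held(p);boxes(p,0)
E
```

```text
t 7.92 tcp [525.4 223.5 131.3] tooly 89.5 q7 -2.26 f [-0.6 -0.2 -4. ] g 55.1
held mid [525.3 222.9 176.4] rel tcp [-0.4  0.8 44.8] yaw 179.59953453829536
assuming z: rel [ 0.7  0.8 46.5]
box mid,sep,yaw,conf [438.9 120.5] 41.4 13.1 0.93
box mid,sep,yaw,conf [433.4 223. ] 101.8 179.6 0.74
box mid,sep,yaw,conf [629.5 222.9] 48.1 179.8 0.57
```

Call:
jog_arm([
  [35, 0, 0],
  [70, 0, 0],
  [104, 0, 0],
  [104, 0, -30],
  [104, 0, -60],
  [104, 0, -82],
  [104, 0, -85],
  [104, 0, -85],
], turn=[0, 0, 0, 0, 0, 0, 0, 0])

```text
clock: 8.73
position: [0.6295, 0.2196, 0.0459]
ee_rot: [1.0, -0.007, -0.0, 0.004]
ft_force: [1.0, -0.4, -2.6]
grip_width: 0.64
```

```bash
python3 - <<'E'
from h import *
p=cam("wrist");tool();held(p)
E
```

```text
t 8.78 tcp [630.5 220.5  47.9] tooly 89.2 q7 -2.25 f [ 0.7  0.5 -2. ] g 54.8
held mid [629.3 219.3  90.7] rel tcp [-1.3 -1.2 42.8] yaw 178.8960676705057
assuming z: rel [ 1.2 -1.2 46.5]
```

```bash
python3 - <<'E'
from h import *
for i in range(4): p=cam("wrist");tool();held(p)
E
```

```text
t 8.88 tcp [631.5 221.4  49.6] tooly 89.2 q7 -2.25 f [ 0.3 -0.8 -3. ] g 54.7
held mid [630.6 220.7  93.5] rel tcp [-0.9 -0.7 43.9] yaw 179.18678855528705
assuming z: rel [ 0.8 -0.7 46.5]
t 8.98 tcp [631.4 221.5  49.4] tooly 89.2 q7 -2.25 f [ 0.7 -0.6 -2.4] g 54.8
held mid [630.8 221.   93.9] rel tcp [-0.6 -0.5 44.5] yaw 179.17748967062997
assuming z: rel [ 0.8 -0.5 46.5]
t 9.08 tcp [631.  221.4  48.7] tooly 89.3 q7 -2.25 f [-0.2 -0.1 -3.8] g 54.6
held mid [630.8 221.   93.5] rel tcp [-0.2 -0.5 44.9] yaw 179.19841321717212
assuming z: rel [ 0.8 -0.5 46.5]
t 9.18 tcp [630.6 221.3  48. ] tooly 89.3 q7 -2.25 f [-0.5  0.5 -3.6] g 54.8
held mid [630.7 221.   93.3] rel tcp [ 0.1 -0.3 45.2] yaw 179.32406786510558
assuming z: rel [ 0.9 -0.3 46.5]
```

Call:
jog_arm([
  [-1, 2, -6],
  [-1, 2, -12],
  [-1, 2, -12],
  [-1, 2, -12],
  [-1, 2, -12],
  [-1, 2, -12],
], turn=[0.5, 0.5, 0.5, 0.5, 0.5, 0.5])

```text
clock: 9.73
position: [0.6297, 0.2234, 0.0359]
ee_rot: [1.0, -0.002, 0.002, 0.003]
ft_force: [0.4, -0.1, -3.1]
grip_width: 0.642
```

```bash
python3 - <<'E'
from h import *
for i in range(2): p=cam("wrist");tool();held(p)
E
```

```text
t 9.78 tcp [629.7 223.3  36. ] tooly 89.8 q7 -2.25 f [-0.3  0.2 -3. ] g 54.7
held mid [629.1 222.9  80.3] rel tcp [-0.6 -0.4 44.4] yaw 179.8481191883515
assuming z: rel [ 0.8 -0.4 46.5]
t 9.88 tcp [629.7 223.3  36. ] tooly 89.8 q7 -2.25 f [ 0.5 -0.4 -2.6] g 54.7
held mid [629.1 222.9  80.3] rel tcp [-0.6 -0.4 44.3] yaw 179.82800329301227
assuming z: rel [ 0.8 -0.4 46.5]
```

Aligned. Lower slowly.

Call:
jog_arm([
  [0, 0, -2],
  [0, 0, -4],
  [0, 0, -6],
  [0, 0, -8],
  [0, 0, -9],
  [0, 0, -9],
  [0, 0, -9],
], turn=[0, 0, 0, 0, 0, 0, 0])

```text
clock: 10.52
position: [0.6296, 0.2233, 0.0269]
ee_rot: [1.0, -0.002, 0.002, 0.003]
ft_force: [0.2, 0.0, -3.8]
grip_width: 0.639
```

```bash
python3 - <<'E'
from h import *
p=cam("wrist");tool();held(p)
E
```

```text
t 10.57 tcp [629.7 223.3  27. ] tooly 89.8 q7 -2.26 f [-0.4  0.5 -3.3] g 54.9
held mid [629.1 222.9  71.4] rel tcp [-0.6 -0.5 44.4] yaw 179.81482597384695
assuming z: rel [ 0.8 -0.4 46.5]
```

Call:
jog_arm([
  [0, 0, -1],
  [0, 0, -2],
  [0, 0, -3],
  [0, 0, -3],
  [0, 0, -3],
], turn=[0, 0, 0, 0, 0])

```text
clock: 11.03
position: [0.6299, 0.2234, 0.0256]
ee_rot: [1.0, -0.002, 0.002, 0.003]
ft_force: [-5.7, -3.7, 9.5]
grip_width: 0.639
```

Call:
jog_arm([
  [0, 0, 1],
  [0, 0, 1],
  [0, 0, 1],
  [0, 0, 15],
  [0, 0, 50],
  [0, 0, 90],
  [0, 0, 110],
  [-30, -10, 110],
  [-70, -30, 110],
  [-105, -55, 110],
], turn=[0, 0, 0, 0, 0, 0, 0, 0, 0, 0], grip=80)

```text
clock: 11.87
position: [0.5268, 0.1725, 0.1365]
ee_rot: [1.0, -0.001, 0.003, 0.002]
ft_force: [-0.2, -1.3, 1.7]
grip_width: 0.932
```

```bash
python3 - <<'E'
from h import *
p=cam("wrist");p=cam("wrist");tool();print("w34");boxes(p,.034);p=cam("top");print("top");boxes(p,.034);p=cam("side");print("side34");boxes(p,.034)
E
```

```text
t 11.97 tcp [523.2 167.  134.9] tooly 89.7 q7 -2.15 f [1.3 0.2 0.3] g 80.1
w34
box mid,sep,yaw,conf [456.6 128.2] 42.3 7.4 0.89
box mid,sep,yaw,conf [629.1 222.6] 47.9 179.6 0.86
few lugs [277.7, 10.4, 287.6, 118.9]
few lugs [430.3, 13.7, 459.0, 85.0]
top
few lugs [252.2, 165.8, 264.6, 180.1]
side34
few lugs [298.8, 164.3, 329.1, 181.0]
box mid,sep,yaw,conf [428.5  90.4] 46.0 7.5 0.7
box mid,sep,yaw,conf [627.3 222.1] 47.7 179.4 0.58
```

Locked: with a 34 mm base assumed, lug separation is 47.9 mm and the position matches. Now box_b.

Call:
jog_arm([
  [-30, -15, 0],
  [-60, -30, 0],
  [-86, -45, 0],
  [-86, -45, -20],
  [-86, -45, -45],
  [-86, -45, -45],
  [-86, -45, -45],
  [-86, -45, -45],
], turn=[4, 8, 8, 8, 8, 8, 8, 8], grip=75)

```text
clock: 12.88
position: [0.4445, 0.128, 0.0926]
ee_rot: [0.998, 0.068, 0.003, 0.001]
ft_force: [0.2, -0.1, 0.7]
grip_width: 0.875
```

```bash
python3 - <<'E'
from h import *
p=cam("wrist");p=cam("wrist");tool();boxes(p)
E
```

```text
t 12.98 tcp [444.7 127.8  92.7] tooly 97.8 q7 -1.91 f [-0.2  1.2 -0.3] g 74.8
few lugs [214.2, 0.3, 256.5, 6.6]
```

Call:
jog_arm([
  [-4, -2, 0],
  [-8, -5, 0],
  [-8, -5, 0],
  [-8, -5, 0],
  [-8, -5, 0],
], turn=[0, 0, 0, 0, 0])

```text
clock: 13.45
position: [0.4366, 0.1224, 0.0927]
ee_rot: [0.998, 0.068, 0.004, 0.002]
ft_force: [0.7, -0.0, 0.1]
grip_width: 0.881
```

```bash
python3 - <<'E'
from h import *
p=cam("wrist");tool();m=np.ones((400,640),bool);c=yellow(p,m);print(c,[onz(p,q,.041) for q in c])
for r in manip.outline_of(p,"box_a"):print(r["extent"],r["confidence"])
c=yellow(p,(np.arange(640)>250)[None,:]&(np.arange(640)<390)[None,:]&(np.arange(400)>60)[:,None]);print(c,[onz(p,q,.041) for q in c])
E
```

```text
t 13.5 tcp [436.6 122.5  92.6] tooly 97.8 q7 -1.89 f [-0.2  0.1 -0. ] g 74.9
[array([317.7568306 , 184.49180328]), array([317.43365696, 242.09708738])] [array([0.46042419, 0.12585345, 0.041     ]), array([0.41323339, 0.11971241, 0.041     ])]
[285.2, 155.6, 354.6, 262.3] 0.98
[array([317.7568306 , 184.49180328]), array([317.43365696, 242.09708738])] [array([0.46042419, 0.12585345, 0.041     ]), array([0.41323339, 0.11971241, 0.041     ])]
```

Call:
jog_arm([
  [0, 0, -35],
  [0, 0, -70],
  [0, 0, -92],
  [0, 0, -98],
  [0, 0, -98],
  [0, 0, -98],
], turn=[0, 0, 0, 0, 0, 0])

```text
clock: 14.05
position: [0.4371, 0.123, -0.0045]
ee_rot: [0.998, 0.068, 0.004, 0.002]
ft_force: [-0.7, -0.1, -0.0]
grip_width: 0.878
```

Call:
jog_arm([
  [0, 0, 0],
  [0, 0, 0],
  [0, 0, 0],
  [0, 0, 0],
  [0, 0, 0],
  [0, 0, 0],
], turn=[0, 0, 0, 0, 0, 0], grip=45)

```text
clock: 14.55
position: [0.4386, 0.1234, -0.0026]
ee_rot: [0.998, 0.068, 0.006, 0.002]
ft_force: [-3.4, -0.3, 9.7]
grip_width: 0.639
```

Call:
jog_arm([
  [0, 0, 10],
  [0, 0, 40],
  [0, 0, 80],
  [0, 0, 120],
  [0, 0, 150],
  [20, 30, 160],
  [45, 60, 160],
  [70, 90, 160],
  [84, 100, 160],
  [84, 100, 160],
  [84, 100, 160],
  [84, 100, 160],
], turn=[0, 0, 0, 0, 0, -4, -8, -8, -8, -8, -8, -8])

```text
clock: 15.55
position: [0.5222, 0.2231, 0.1581]
ee_rot: [1.0, -0.002, 0.006, 0.002]
ft_force: [0.3, 1.0, -1.6]
grip_width: 0.639
```

```bash
python3 - <<'E'
from h import *
for i in range(3): p=cam("wrist");tool();held(p)
boxes(p,.034)
E
```

```text
t 15.6 tcp [522.2 222.7 158.1] tooly 89.8 q7 -2.26 f [ 0.5  0.2 -1.8] g 54.6
held mid [520.1 222.6 200. ] rel tcp [-2.1 -0.1 42. ] yaw 179.58784020919572
assuming z: rel [ 0.8 -0.1 46.5]
t 15.7 tcp [522.4 222.5 158. ] tooly 89.7 q7 -2.26 f [-0.7  1.  -2.1] g 54.5
held mid [520.  222.2 199.7] rel tcp [-2.4 -0.3 41.7] yaw 179.50058225656198
assuming z: rel [ 0.7 -0.3 46.5]
t 15.8 tcp [522.5 222.7 157.9] tooly 89.7 q7 -2.26 f [-0.3 -0.9 -3.3] g 54.8
held mid [520.3 222.3 199.9] rel tcp [-2.2 -0.4 42. ] yaw 179.4877006130296
assuming z: rel [ 0.7 -0.4 46.5]
box mid,sep,yaw,conf [437.9 222.2] 96.1 179.5 0.72
box mid,sep,yaw,conf [629.3 223.1] 47.7 179.7 0.65
```

Call:
jog_arm([
  [35, 0, 0],
  [70, 0, 0],
  [108, 0, 0],
  [108, 0, -30],
  [108, 0, -60],
  [108, 1, -76],
  [108, 1, -76],
  [108, 1, -76],
  [108, 1, -76],
  [108, 1, -76],
], turn=[0, 0, 0, 0, 0, 0, 0, 0, 0, 0])

```text
clock: 16.73
position: [0.6315, 0.2244, 0.0838]
ee_rot: [1.0, -0.002, 0.007, 0.002]
ft_force: [0.4, -0.7, -2.8]
grip_width: 0.638
```

```bash
python3 - <<'E'
from h import *
for i in range(3): p=cam("wrist");tool();held(p)
E
```

```text
t 16.78 tcp [631.4 224.3  83.6] tooly 89.8 q7 -2.26 f [-0.9  1.  -2.1] g 54.6
held mid [628.8 223.9 125.1] rel tcp [-2.6 -0.3 41.5] yaw 179.381447498936
assuming z: rel [ 0.6 -0.3 46.5]
t 16.88 tcp [631.1 224.2  83. ] tooly 89.8 q7 -2.26 f [-1.6  0.1 -2.3] g 54.7
held mid [628.8 223.8 125. ] rel tcp [-2.3 -0.4 42. ] yaw 179.67926737122224
assuming z: rel [ 0.6 -0.4 46.5]
t 16.98 tcp [630.8 224.   82.4] tooly 89.8 q7 -2.26 f [-0.1 -0.2 -2.1] g 54.2
held mid [628.3 223.7 124.1] rel tcp [-2.5 -0.4 41.7] yaw 179.26566949682817
assuming z: rel [ 0.5 -0.4 46.5]
```

Call:
jog_arm([
  [0, -1, -5],
  [0, -1, -8],
  [0, -1, -10],
  [0, -1, -12],
  [0, -1, -14],
  [0, -1, -16],
  [0, -1, -18],
  [0, -1, -18],
  [0, -1, -18],
], turn=[0, 0, 0, 0, 0, 0, 0, 0, 0])

```text
clock: 17.78
position: [0.6307, 0.223, 0.0641]
ee_rot: [1.0, -0.002, 0.006, 0.002]
ft_force: [-0.2, 0.5, -1.9]
grip_width: 0.634
```

```bash
python3 - <<'E'
from h import *
p=cam("wrist");tool();held(p)
E
```

```text
t 17.83 tcp [630.7 223.   64.2] tooly 89.8 q7 -2.27 f [ 0.1  0.5 -1.5] g 54.5
held mid [628.6 222.5 106.2] rel tcp [-2.1 -0.5 42. ] yaw 179.5627616512909
assuming z: rel [ 0.8 -0.5 46.5]
```

Call:
jog_arm([
  [0, 0, -1],
  [0, 0, -2],
  [0, 0, -3],
  [0, 0, -3],
  [0, 0, -4],
  [0, 0, -4],
], turn=[0, 0, 0, 0, 0, 0])

```text
clock: 18.38
position: [0.6311, 0.2232, 0.0626]
ee_rot: [1.0, -0.002, 0.007, 0.002]
ft_force: [-6.6, -4.3, 15.1]
grip_width: 0.637
```

Call:
jog_arm([
  [0, 0, 1],
  [0, 0, 1],
  [0, 0, 1],
  [0, 0, 15],
  [0, 0, 50],
  [0, 0, 80],
  [0, 0, 90],
  [-30, -10, 90],
  [-70, -30, 90],
  [-100, -50, 90],
  [-100, -50, 90],
  [-100, -50, 90],
], turn=[0, 0, 0, 0, 0, 0, 0, 0, 0, 0, 0, 0], grip=80)

```text
clock: 19.38
position: [0.5302, 0.1716, 0.1533]
ee_rot: [1.0, -0.003, 0.007, 0.004]
ft_force: [0.6, 0.6, 1.2]
grip_width: 0.936
```

```bash
python3 - <<'E'
from h import *
p=cam("wrist");p=cam("wrist");tool();print("w68");boxes(p,.068)
p=cam("side");print("side68");boxes(p,.068);save(p,"s4.png",(240,130,400,250),5)
for r in manip.pinpoint(p,"ring1"): print("ring",np.round(onz(p,r["at"],.003)*1000,1),r["confidence"])
p=cam("top")
for r in manip.pinpoint(p,"ring1"): print("ring top",np.round(onz(p,r["at"],.003)*1000,1),r["confidence"])
for r in manip.pinpoint(p,"bell1"): print("bell",np.round(onz(p,r["at"],.02)*1000,1),r["confidence"])
E
```

```text
t 19.48 tcp [532.1 173.4 153.6] tooly 89.7 q7 -2.17 f [ 1.1 -0.7  0.2] g 80.1
w68
box mid,sep,yaw,conf [628.7 222.3] 47.9 179.4 0.82
few lugs [290.2, 43.3, 298.0, 133.7]
few lugs [289.2, 33.7, 295.3, 134.4]
box mid,sep,yaw,conf [524.9 -11.2] 22.8 87.5 0.35
side68
few lugs [300.8, 158.2, 331.4, 167.0]
box mid,sep,yaw,conf [626.9 221.7] 47.4 178.4 0.72
few lugs [243.9, 184.7, 313.0, 296.5]
few lugs [297.5, 163.5, 327.0, 182.9]
ring [431.9  54.5   3. ] 0.83
ring [443.9 -30.    3. ] 0.82
ring [ 431.3 -118.9    3. ] 0.72
ring [446.5 165.1   3. ] 0.59
ring top [ 442.6 -123.     3. ] 0.72
ring top [437.8 -16.6   3. ] 0.59
ring top [431.2  57.6   3. ] 0.59
bell [ 599.  -229.2   20. ] 0.58
bell [ 668.6 -244.    20. ] 0.53
bell [ 435.1 -128.7   20. ] 0.47
bell [647.3  34.4  20. ] 0.45
bell [ 598.5 -145.3   20. ] 0.43
```

View pics/s4.png

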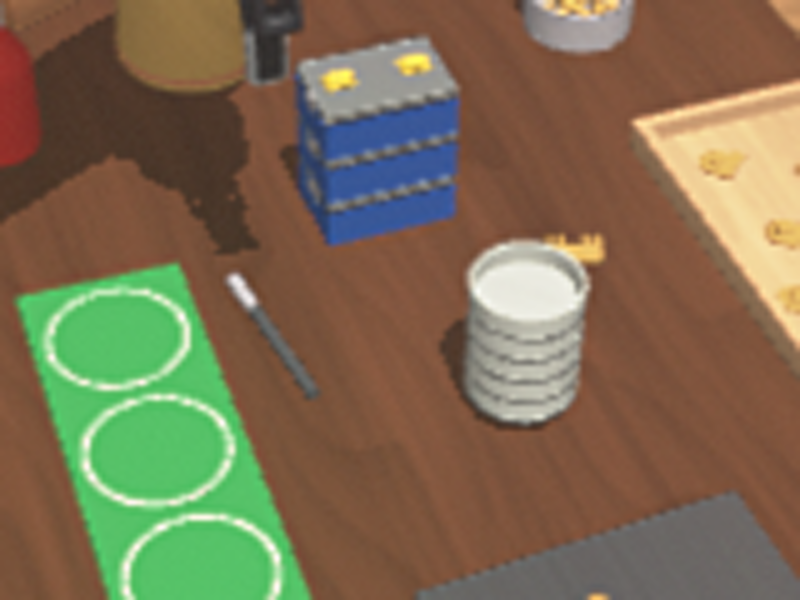

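The side view shows the three boxes stacked flush at (380,140) and the mat empty. Next I'll fit the ring centres and the stack.

```bash
cat >> h.py <<'E'
def rings(p,guess=((437,158),(437,63),(437,-31),(437,-126))):
    h=cv2.cvtColor(p["frame"],cv2.COLOR_RGB2HSV);vv,uu=np.where((h[...,1]<90)&(h[...,2]>140))
    P=np.array([onz(p,(u,v),.003)[:2]*1000 for u,v in zip(uu,vv)])
    from scipy.optimize import least_squares
    for g in guess:
        g=np.array(g,float)
        for tol in(14,8,5):
            d=np.abs(np.linalg.norm(P-g,axis=1)-40.5);Q=P[d<tol]
            if len(Q)<20: break
            g=least_squares(lambda c:np.linalg.norm(Q-c,axis=1)-40.5,g,loss="soft_l1").x
        print("ring",np.round(g,1),len(Q))
E
python3 - <<'E'
from h import *
for n in("side","top","wrist"):
    p=cam(n);print(n);rings(p)
for r in manip.pinpoint(p,"cup1"): print("cup",np.round(onz(p,r["at"],.064)*1000,1),r["at"],r["confidence"])
E
```

```text
side
ring [441.4 160.2] 112
ring [438.2  65.7] 127
ring [434.3 -29.4] 145
ring [ 430.8 -124.4] 172
top
ring [437. 158.] 290
ring [439.   65.6] 268
ring [435.6 -30.1] 265
ring [ 432.  -125.1] 277
wrist
ring [441.9 158.8] 980
ring [438.4  63.5] 799
ring [434.6 -31.9] 970
ring [ 431.  -127.2] 946
cup [650.1  38.2  64. ] [491.9, 53.6] 0.57
cup [473.4 161.3  64. ] [331.1, 259.0] 0.29
```

Call:
jog_arm([
  [10, -30, 0],
  [20, -60, 0],
  [25, -90, 0],
  [30, -120, 5],
  [32, -138, 10],
  [32, -138, 10],
  [32, -138, 10],
  [32, -138, 10],
], turn=[0, 0, 0, 0, 0, 0, 0, 0], grip=80)

```text
clock: 20.7
position: [0.5629, 0.0363, 0.1625]
ee_rot: [1.0, -0.002, 0.007, 0.002]
ft_force: [0.4, 1.3, -0.4]
grip_width: 0.935
```

```bash
python3 - <<'E'
from h import *
p=cam("wrist");p=cam("wrist");tool();save(p,"w4.png");rings(p)
for r in manip.pinpoint(p,"cup1"): print("cup",np.round(onz(p,r["at"],.064)*1000,1),r["at"],r["confidence"])
E
```

```text
t 20.8 tcp [562.8  36.8 162.4] tooly 89.9 q7 -1.89 f [ 0.3 -0.5 -0.1] g 79.8
ring [442.  159.1] 667
ring [438.   63.9] 879
ring [434.4 -31.1] 725
ring [ 431.1 -127.1] 533
cup [651.  38.  64.] [316.2, 96.8] 0.83
```

View pics/w4.png

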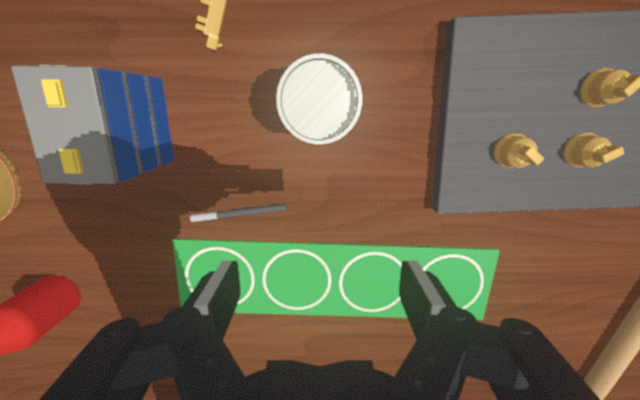

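The wrist view shows the stack rim as a circle at about (319,98) with a 43 px radius. The bells are at (517,150), (590,150) and (608,87).

```bash
cat >> h.py <<'E'
def disc(p,z,xy,R=.032,tol=.045):
    """centre (mm) of bright round rim, outer radius R, top at height z, near xy (mm)"""
    h=cv2.cvtColor(p["frame"],cv2.COLOR_RGB2HSV);m=(h[...,1]<60)&(h[...,2]>95)
    vv,uu=np.where(m);P=np.array([onz(p,(u,v),z)[:2]*1000 for u,v in zip(uu,vv)])
    P=P[np.linalg.norm(P-np.array(xy),axis=1)<tol*1000].astype(np.float32)
    c,r=cv2.minEnclosingCircle(P);hull=cv2.convexHull(P)[:,0]
    from scipy.optimize import least_squares
    s=least_squares(lambda c:np.linalg.norm(hull-c[:2],axis=1)-R*1000,np.array(c),loss="soft_l1").x
    print("disc",np.round(c,1),round(r,1),"fit",np.round(s,1),len(P));return s
E
python3 - <<'E'
from h import *
p=cam("wrist");disc(p,.090,(650,37));tool()
p=cam("side");disc(p,.090,(650,37));p=cam("top");disc(p,.090,(650,37))
E
```

```text
disc [647.5  36. ] 33.2 fit [647.6  36.1] 6307
t 20.9 tcp [562.9  36.5 162.4] tooly 89.9 q7 -1.89 f [-0.2 -0.2 -0.3] g 80.4
disc [647.1  30.2] 39.1 fit [645.3  34.4] 378
disc [650.  37.] 44.9 fit [639.4  38.4] 780
```

Call:
jog_arm([
  [30, 0, 0],
  [60, 0, 0],
  [85, 0, 0],
  [85, 0, -20],
  [85, 0, -50],
  [85, 0, -85],
  [85, 0, -107],
  [85, 0, -107],
  [85, 0, -107],
  [85, 0, -107],
  [85, 0, -107],
], turn=[0, 0, 0, 0, 0, 0, 0, 0, 0, 0, 0], grip=75)

```text
clock: 21.92
position: [0.6493, 0.0365, 0.0577]
ee_rot: [1.0, -0.001, 0.008, 0.002]
ft_force: [0.2, 0.8, 0.6]
grip_width: 0.88
```

```bash
python3 - <<'E'
from h import *
p=cam("side");p=cam("side");tool();save(p,"s5.png",(290,130,390,230),6)
o=manip.get_obs()["position"]
for s in (.02,.03,.04):
  for k in(-1,1): print(s,k,(proj(p,o+np.array([0,k*.0375,s]))-[290,130])*6)
w=cam("wrist");disc(w,.090,(647,36))
E
```

```text
t 22.02 tcp [649.   36.2  57.3] tooly 89.8 q7 -1.97 f [ 0.  -0.3  0.7] g 75.2
0.02 -1 [367.77034821 407.67018713]
0.02 1 [302.8820417  303.09299754]
0.03 -1 [369.24450221 391.71192355]
0.03 1 [303.91906925 287.18145802]
0.04 -1 [370.73661334 375.5592673 ]
0.04 1 [304.96820854 271.08408307]
disc [647.  36.] 45.0 fit [658.1  31.3] 13684
```

View pics/s5.png

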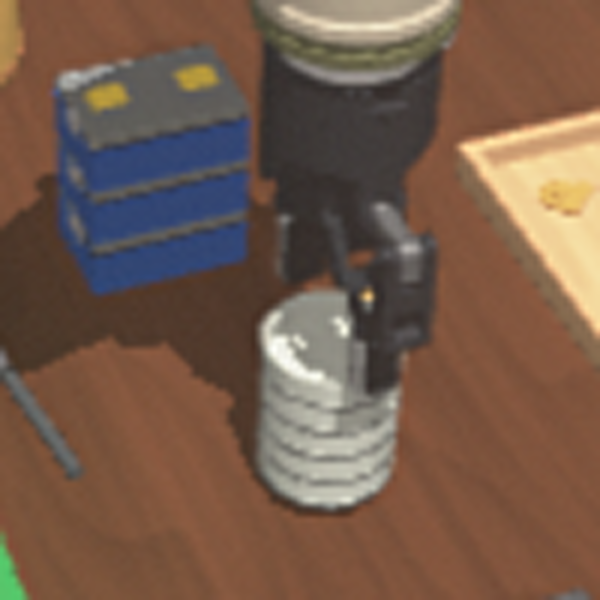

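The front fingertip, at (375,390), is about level with the top rim, so the tips stand about 35 mm above the reported TCP. I'll go down 11 mm so they grip only the top band.

Call:
jog_arm([
  [-1, 0, -4],
  [-1, 0, -8],
  [-1, 0, -11],
  [-1, 0, -11],
  [-1, 0, -11],
], turn=[0, 0, 0, 0, 0])

```text
clock: 22.48
position: [0.6475, 0.0361, 0.0455]
ee_rot: [1.0, -0.002, 0.007, 0.002]
ft_force: [0.0, 0.5, 0.3]
grip_width: 0.88
```

Call:
jog_arm([
  [0, 0, 0],
  [0, 0, 0],
  [0, 0, 0],
  [0, 0, 0],
  [0, 0, 0],
], turn=[0, 0, 0, 0, 0], grip=57, grip_force=25)

```text
clock: 22.9
position: [0.6479, 0.0363, 0.046]
ee_rot: [1.0, -0.002, 0.008, 0.002]
ft_force: [0.1, 0.8, 4.6]
grip_width: 0.757
```

```bash
python3 - <<'E'
from h import *
p=cam("side");p=cam("side");tool();save(p,"s6.png",(310,160,380,230),8)
E
```

```text
t 23.0 tcp [647.9  36.2  46. ] tooly 89.8 q7 -1.98 f [-0.3  0.8  5.7] g 64.6
```

View pics/s6.png

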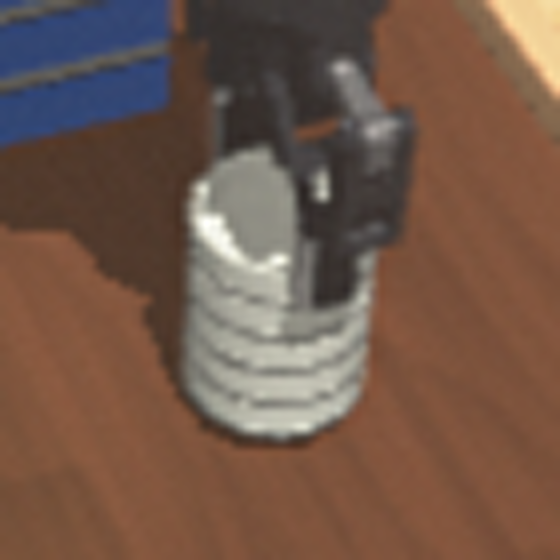

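The picture puts the tip, about (300,303), almost at the first joint line. I'll regrip 4 mm higher for margin.

Call:
jog_arm([
  [0, 0, 0],
  [0, 0, 0],
  [0, 0, 0],
  [0, 0, 4],
  [0, 0, 4],
  [0, 0, 4],
], turn=[0, 0, 0, 0, 0, 0], grip=75)

```text
clock: 23.5
position: [0.648, 0.0363, 0.0502]
ee_rot: [1.0, -0.002, 0.008, 0.002]
ft_force: [0.6, 0.4, -0.4]
grip_width: 0.878
```

Call:
jog_arm([
  [0, 0, 0],
  [0, 0, 0],
  [0, 0, 0],
  [0, 0, 0],
  [0, 0, 1],
  [0, 0, 3],
  [0, 0, 6],
  [0, 0, 10],
  [0, 0, 14],
  [0, 0, 18],
  [0, 0, 18],
  [0, 0, 18],
], turn=[0, 0, 0, 0, 0, 0, 0, 0, 0, 0, 0, 0], grip=57)

```text
clock: 24.5
position: [0.6483, 0.0363, 0.0686]
ee_rot: [1.0, -0.002, 0.008, 0.002]
ft_force: [0.3, -0.4, -0.5]
grip_width: 0.755
```

```bash
python3 - <<'E'
from h import *
p=cam("side");p=cam("side");tool();save(p,"s7.png",(310,150,380,220),8)
E
```

```text
t 24.6 tcp [648.   36.2  68.1] tooly 89.8 q7 -1.97 f [ 0.1 -0.4 -0.8] g 64.4
```

View pics/s7.png

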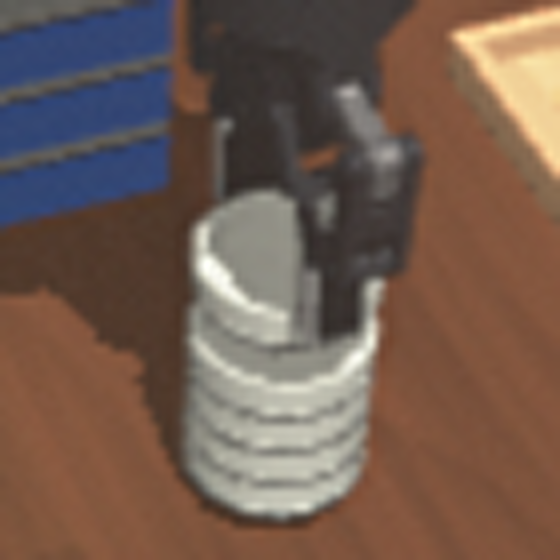

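Only the top cup came up (at (245,255)); four remain. Moving it to ring 2.

Call:
jog_arm([
  [0, 0, 30],
  [-35, 5, 45],
  [-75, 10, 45],
  [-115, 15, 45],
  [-155, 20, 45],
  [-190, 25, 45],
  [-210, 28, 20],
  [-210, 28, -15],
  [-210, 28, -50],
  [-210, 28, -64],
  [-210, 28, -64],
  [-210, 28, -64],
], turn=[0, 0, 0, 0, 0, 0, 0, 0, 0, 0, 0, 0])

```text
clock: 25.6
position: [0.4375, 0.0646, 0.004]
ee_rot: [1.0, -0.001, 0.007, 0.002]
ft_force: [0.1, -0.4, 0.2]
grip_width: 0.755
```

```bash
python3 - <<'E'
from h import *
p=cam("wrist");p=cam("wrist");p=cam("wrist");tool();o=manip.get_obs()["position"];disc(p,o[2]+.040,o[:2]*1000,tol=.04)
E
```

```text
t 25.75 tcp [439.1  64.4   5.4] tooly 89.8 q7 -2.03 f [ 0.5 -0.2 -0.9] g 64.4
disc [439.2  64.4] 40.0 fit [439.4  63.7] 13637
```

Call:
jog_arm([
  [-1, 0, -6],
  [-1, 0, -10],
  [-1, 0, -13],
  [-1, 0, -15],
  [-1, 0, -16],
  [-1, 0, -17],
  [-1, 0, -17],
], turn=[0, 0, 0, 0, 0, 0, 0])

```text
clock: 26.33
position: [0.4383, 0.0643, -0.0106]
ee_rot: [1.0, -0.002, 0.009, 0.003]
ft_force: [-8.2, -1.6, 19.8]
grip_width: 0.755
```

Call:
jog_arm([
  [0, 0, 1],
  [0, 0, 1],
  [0, 0, 1],
  [0, 0, 1],
  [0, 0, 30],
  [0, 0, 70],
  [0, 0, 110],
  [20, 0, 150],
  [55, -10, 165],
  [90, -20, 165],
  [124, -28, 165],
  [124, -28, 165],
], turn=[0, 0, 0, 0, 0, 0, 0, 0, 0, 0, 0, 0], grip=78)

```text
clock: 27.33
position: [0.5666, 0.0331, 0.1525]
ee_rot: [1.0, -0.004, 0.009, 0.002]
ft_force: [0.0, -0.2, -1.0]
grip_width: 0.914
```

```bash
python3 - <<'E'
from h import *
p=cam("wrist");p=cam("wrist");p=cam("wrist");tool();disc(p,.074,(648,36));disc(p,.029,(438,64),tol=.038);rings(p,((438.2,63.8),(434.5,-31.4)))
E
```

```text
t 27.48 tcp [561.8  36.9 153.6] tooly 89.8 q7 -1.91 f [ 0.1 -0.  -0.4] g 78.1
disc [647.8  36. ] 33.1 fit [647.5  35.9] 5963
disc [441.2  63.7] 37.1 fit [441.1  62.2] 2625
ring [439.   63.9] 1047
ring [434.3 -31.1] 705
```

Call:
jog_arm([
  [30, 0, 0],
  [60, 0, 0],
  [86, -1, 0],
  [86, -1, -20],
  [86, -1, -55],
  [86, -1, -90],
  [86, -1, -112],
  [86, -1, -119],
  [86, -1, -119],
  [86, -1, -119],
  [86, -1, -119],
  [86, -1, -119],
], turn=[0, 0, 0, 0, 0, 0, 0, 0, 0, 0, 0, 0], grip=75)

```text
clock: 28.48
position: [0.649, 0.0361, 0.0368]
ee_rot: [1.0, -0.001, 0.01, 0.002]
ft_force: [-0.2, 0.0, 0.4]
grip_width: 0.878
```

Call:
jog_arm([
  [-1, 0, -2],
  [-1, 0, -2],
  [-1, 0, -2],
  [-1, 0, -2],
], turn=[0, 0, 0, 0])

```text
clock: 28.82
position: [0.648, 0.0361, 0.035]
ee_rot: [1.0, -0.001, 0.01, 0.002]
ft_force: [1.0, -0.6, 0.9]
grip_width: 0.883
```

Call:
jog_arm([
  [0, 0, 0],
  [0, 0, 0],
  [0, 0, 0],
  [0, 0, 0],
  [0, 0, 1],
  [0, 0, 3],
  [0, 0, 6],
  [0, 0, 10],
  [0, 0, 14],
  [0, 0, 18],
  [0, 0, 18],
  [0, 0, 18],
], turn=[0, 0, 0, 0, 0, 0, 0, 0, 0, 0, 0, 0], grip=57)

```text
clock: 29.82
position: [0.6482, 0.0361, 0.0534]
ee_rot: [1.0, -0.001, 0.01, 0.002]
ft_force: [0.2, -0.3, -0.9]
grip_width: 0.758
```

```bash
python3 - <<'E'
from h import *
p=cam("side");p=cam("side");tool();save(p,"s8.png",(310,150,380,220),8)
E
```

```text
t 29.92 tcp [647.9  36.   52.9] tooly 89.8 q7 -1.99 f [ 0.5  0.2 -1.3] g 64.3
```

View pics/s8.png

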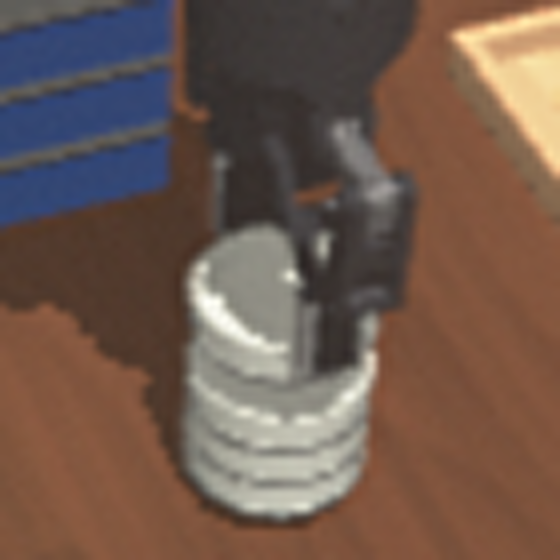

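Again a single cup. On to ring 3.

Call:
jog_arm([
  [0, 0, 30],
  [-35, -12, 45],
  [-75, -25, 45],
  [-115, -38, 45],
  [-155, -50, 45],
  [-190, -60, 45],
  [-213, -67, 20],
  [-213, -67, -15],
  [-213, -67, -42],
  [-213, -67, -50],
  [-213, -67, -50],
  [-213, -67, -50],
], turn=[0, 0, 0, 0, 0, 0, 0, 0, 0, 0, 0, 0])

```text
clock: 30.92
position: [0.4354, -0.0303, 0.0035]
ee_rot: [1.0, -0.001, 0.01, 0.002]
ft_force: [-0.1, 0.7, 0.4]
grip_width: 0.756
```

```bash
python3 - <<'E'
from h import *
p=cam("wrist");p=cam("wrist");p=cam("wrist");tool()
E
```

```text
t 31.07 tcp [436.3 -30.9   4.3] tooly 89.8 q7 -1.8 f [-0.1 -0.2 -1.4] g 64.8
```

Call:
jog_arm([
  [-1, 0, -6],
  [-1, 0, -10],
  [-1, 0, -12],
  [-1, 0, -13],
  [-1, 0, -14],
  [-1, 0, -15],
  [-1, 0, -15],
], turn=[0, 0, 0, 0, 0, 0, 0])

```text
clock: 31.65
position: [0.4352, -0.0308, -0.0097]
ee_rot: [1.0, -0.001, 0.01, 0.003]
ft_force: [-11.1, -0.5, 24.3]
grip_width: 0.758
```

Call:
jog_arm([
  [0, 0, 1],
  [0, 0, 1],
  [0, 0, 1],
  [0, 0, 1],
  [0, 0, 30],
  [0, 0, 70],
  [0, 0, 110],
  [20, 10, 150],
  [55, 30, 165],
  [90, 50, 165],
  [126, 67, 165],
  [126, 67, 165],
], turn=[0, 0, 0, 0, 0, 0, 0, 0, 0, 0, 0, 0], grip=78)

```text
clock: 32.65
position: [0.565, 0.0403, 0.1527]
ee_rot: [1.0, -0.0, 0.009, -0.0]
ft_force: [-0.8, 0.0, -0.2]
grip_width: 0.911
```

```bash
python3 - <<'E'
from h import *
p=cam("wrist");p=cam("wrist");p=cam("wrist");tool();disc(p,.058,(648,36));save(p,"w5.png")
for r in manip.pinpoint(p,"cup1"): print("cup",np.round(onz(p,r["at"],.003)*1000,1),np.round(r["at"]),r["confidence"])
E
```

```text
t 32.8 tcp [560.7  36.7 154.3] tooly 89.9 q7 -1.94 f [-0.5  0.4 -0.2] g 78.3
disc [647.7  35.9] 33.3 fit [647.6  36. ] 5261
cup [438.6 -35.8   3. ] [379. 283.] 0.95
cup [646.7  34.3   3. ] [322. 102.] 0.82
cup [437.1  63.4   3. ] [297. 284.] 0.59
```

Call:
jog_arm([
  [30, 0, 0],
  [60, 0, 0],
  [86, -1, 0],
  [86, -1, -20],
  [86, -1, -55],
  [86, -1, -90],
  [86, -1, -125],
  [86, -1, -136],
  [86, -1, -136],
  [86, -1, -136],
  [86, -1, -136],
  [86, -1, -136],
], turn=[0, 0, 0, 0, 0, 0, 0, 0, 0, 0, 0, 0], grip=75)

```text
clock: 33.85
position: [0.648, 0.0349, 0.0217]
ee_rot: [1.0, -0.001, 0.012, 0.003]
ft_force: [0.4, 0.7, -0.8]
grip_width: 0.879
```

Call:
jog_arm([
  [0, 0, -1],
  [0, 0, -1],
  [0, 0, -1],
  [0, 0, -1],
], turn=[0, 0, 0, 0])

```text
clock: 34.18
position: [0.6482, 0.0349, 0.0211]
ee_rot: [1.0, -0.001, 0.012, 0.003]
ft_force: [0.0, -0.1, -0.1]
grip_width: 0.878
```

Call:
jog_arm([
  [0, 1, -2],
  [0, 1, -2],
  [0, 1, -2],
  [0, 1, -2],
], turn=[0, 0, 0, 0])

```text
clock: 34.52
position: [0.6481, 0.036, 0.0189]
ee_rot: [1.0, -0.001, 0.012, 0.003]
ft_force: [-0.1, 0.3, -0.7]
grip_width: 0.878
```

Call:
jog_arm([
  [0, 0, 0],
  [0, 0, 0],
  [0, 0, 0],
  [0, 0, 0],
  [0, 0, 1],
  [0, 0, 3],
  [0, 0, 6],
  [0, 0, 10],
  [0, 0, 14],
  [0, 0, 18],
  [0, 0, 18],
  [0, 0, 18],
], turn=[0, 0, 0, 0, 0, 0, 0, 0, 0, 0, 0, 0], grip=57)

```text
clock: 35.52
position: [0.6483, 0.036, 0.0372]
ee_rot: [1.0, -0.001, 0.012, 0.003]
ft_force: [0.6, 0.3, -0.5]
grip_width: 0.747
```

Call:
jog_arm([
  [0, 0, 30],
  [-35, -25, 50],
  [-75, -55, 60],
  [-115, -85, 60],
  [-155, -118, 60],
  [-190, -145, 60],
  [-216, -162, 45],
  [-216, -162, 10],
  [-216, -162, -20],
  [-216, -162, -33],
  [-216, -162, -33],
  [-216, -162, -33],
], turn=[0, 0, 0, 0, 0, 0, 0, 0, 0, 0, 0, 0])

```text
clock: 36.52
position: [0.4322, -0.1255, 0.0043]
ee_rot: [1.0, -0.001, 0.012, 0.003]
ft_force: [-0.5, -0.5, 0.1]
grip_width: 0.743
```

```bash
python3 - <<'E'
from h import *
p=cam("side");p=cam("side");tool();p=cam("wrist");tool()
save(cam("side"),"s9.png",(240,160,440,320),4)
E
```

```text
t 36.62 tcp [ 433.6 -125.8    5.5] tooly 89.9 q7 -1.62 f [ 0.5  0.8 -1. ] g 63.6
t 36.67 tcp [ 433.6 -125.9    5.6] tooly 89.9 q7 -1.62 f [ 0.1  0.8 -0.6] g 63.3
```

View pics/s9.png

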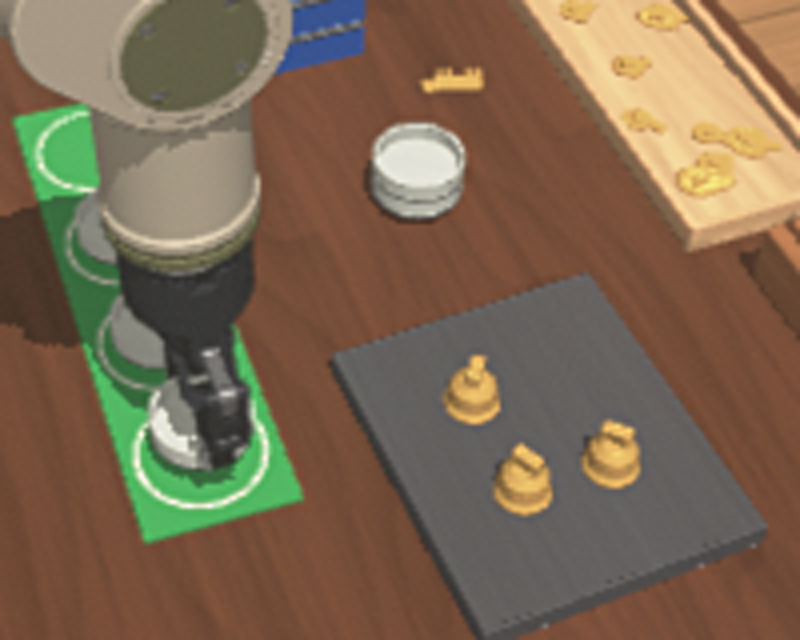

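The third cup hangs over ring 4. Two spare cups remain nested at (418,170), and the 3 bells still stand. Setting the cup down.

Call:
jog_arm([
  [-2, -1, -6],
  [-2, -1, -10],
  [-2, -1, -13],
  [-2, -1, -14],
  [-2, -1, -15],
  [-2, -1, -15],
  [-2, -1, -15],
], turn=[0, 0, 0, 0, 0, 0, 0])

```text
clock: 37.3
position: [0.4316, -0.1269, -0.0095]
ee_rot: [1.0, -0.001, 0.013, 0.004]
ft_force: [0.0, -0.3, 0.3]
grip_width: 0.746
```

Call:
jog_arm([
  [0, 0, 0],
  [0, 0, 0],
  [0, 0, 0],
  [0, 0, 0],
  [0, 0, 30],
  [0, 0, 70],
  [0, 0, 110],
  [10, 0, 150],
  [35, -15, 175],
  [65, -40, 185],
  [85, -65, 185],
  [85, -65, 185],
], turn=[0, 0, 0, 0, 0, 0, 0, 0, 0, 0, 0, 0], grip=78)

```text
clock: 38.3
position: [0.5189, -0.1974, 0.1752]
ee_rot: [1.0, -0.004, 0.014, 0.003]
ft_force: [-0.7, -0.0, -1.8]
grip_width: 0.913
```

```bash
cat >> h.py <<'E'
def brass(p,xy,z=.056,tol=40,vis=False):
    """strap: bright brass blob backprojected; returns per-bell outline info"""
    for r in manip.outline_of(p,"bell1"):
        if r["confidence"]<.3: continue
        m=r["mask"];vv,uu=np.where(m)
        print("bell ext",np.round(r["extent"]).tolist(),round(r["confidence"],2),len(vv))
E
python3 - <<'E'
from h import *
p=cam("wrist");p=cam("wrist");p=cam("wrist");tool();brass(p,0);save(p,"w6.png")
for r in manip.pinpoint(p,"bell1"): print("bell",np.round(onz(p,r["at"],.02)*1000,1),np.round(r["at"],1),round(r["confidence"],2))
for r in manip.pinpoint(p,"cup1"): print("cup",np.round(onz(p,r["at"],.003)*1000,1),np.round(r["at"]),round(r["confidence"],2))
E
```

```text
t 38.45 tcp [ 516.4 -191.2  175. ] tooly 89.9 q7 -1.47 f [0.3 0.4 0.6] g 77.8
bell ext [341.0, 86.0, 376.0, 126.0] 0.89 1049
bell ext [269.0, 90.0, 304.0, 123.0] 0.74 985
bell ext [342.0, 21.0, 379.0, 60.0] 0.63 1256
bell [ 658.9 -234.    20. ] [360.6  41.5] 0.74
bell [ 601.9 -161.    20. ] [287.  103.8] 0.58
bell [ 602.5 -235.4   20. ] [359.8 103. ] 0.56
cup [ 428.4 -131.3    3. ] [269. 251.] 0.86
cup [441.8  62.4   3. ] [111. 242.] 0.81
cup [647.3  45.7   3. ] [86. 58.] 0.62
cup [436.5 -33.3   3. ] [189. 246.] 0.58
cup [442.7 160.3   3. ] [ 31. 242.] 0.22
```

```bash
cat >> h.py <<'E'
def projm(p,P):
    T=np.array(p["pose"]);c=(np.asarray(P)-T[:3,3])@T[:3,:3];q=c@np.array(p["mtx"]).T;return q[:,:2]/q[:,2:]
A=np.linspace(0,2*np.pi,24,endpoint=False);CI=np.c_[np.cos(A),np.sin(A)]
def parts(x,y,yaw,z0):
    d=np.vstack([np.c_[CI*r,np.full(24,h)] for r,h in((18,0),(18,3),(15,8),(14,14),(11,20),(6,24))])
    s=np.array([[i*9,j*4,k] for i in(-1,1) for j in(-1,1) for k in(22,36)],float)
    c,w=np.cos(yaw),np.sin(yaw);R=np.array([[c,-w,0],[w,c,0],[0,0,1]])
    return [(q@R.T+[x,y,z0])/1000 for q in(d,s)]
def sil(p,par,S=4):
    m=np.zeros((400*S,640*S),np.uint8) if 0 else None
    return [cv2.convexHull((projm(p,q)*16*1).astype(np.float32))/16 for q in par]
def fitbell(views,xy,z0=20):
    """views: list of (picture, mask); upsampled IoU over x,y,yaw"""
    from scipy.optimize import minimize
    S=4;C=[]
    for p,m in views:
        v,u=np.where(m);l,t,r,b=u.min()-8,v.min()-8,u.max()+9,v.max()+9
        M=np.pad(m,20)[t+20:b+20,l+20:r+20]
        C.append((p,cv2.resize(M.astype(np.float32),None,fx=S,fy=S,interpolation=cv2.INTER_LINEAR)>.5,l,t))
    def cost(q,k=None):
        e=0
        for i,(p,M,l,t) in enumerate(C):
            im=np.zeros(M.shape,np.uint8);dx=q[3:5] if i>0 and len(q)>3 else (0,0)
            for h in sil(p,parts(q[0]+dx[0],q[1]+dx[1],q[2],z0)):
                cv2.fillConvexPoly(im,np.round(((h[:,0]-[l,t]+.5)*S)*16).astype(np.int32),1,shift=4)
            e+=1-(M&(im>0)).sum()/(M|(im>0)).sum()
        return e/len(C)
    best=[]
    for yaw in np.radians(np.arange(0,180,15)):
        x0=[*xy,yaw]+([0,0] if len(C)>1 else []);n=len(x0)
        sx=np.array([x0]+[np.array(x0)+np.eye(n)[i]*[3,3,.15,2,2][i] for i in range(n)])
        r=minimize(cost,x0,method="Nelder-Mead",options=dict(initial_simplex=sx,maxfev=150));best.append((r.fun,r.x))
    best.sort(key=lambda b:b[0])
    for f,x in best[:4]: print("  iou",round(1-f,3),np.round(x[:2],1),"yaw",round(np.degrees(x[2])%180,1),np.round(x[3:],1))
    return best[0][1]
E
python3 - <<'E'
from h import *
w=cam("wrist");s=cam("side")
def masks(p): return [(r["mask"],onz(p,((r["extent"][0]+r["extent"][2])/2,(r["extent"][1]+r["extent"][3])/2),.035)[:2]*1000) for r in manip.outline_of(p,"bell1") if r["confidence"]>.25]
a,b=masks(w),masks(s);im=w["frame"].copy();sm=s["frame"].copy()
for m,c in a:
    k=[q for q in b if np.linalg.norm(q[1]-c)<35];print("bell",np.round(c),len(k));x=fitbell([(w,m)]+[(s,q[0]) for q in k[:1]],c)
save(w,"a.png",(255,10,390,135),3.9);save(s,"b.png",(350,235,410,300),4.2)
i,j=cv2.imread("pics/a.png"),cv2.imread("pics/b.png");H=max(i.shape[0],j.shape[0])
cv2.imwrite("pics/ab.png",np.hstack([cv2.copyMakeBorder(q,0,H-q.shape[0],0,0,0) for q in(i,j)]))
E
```

```text
bell [ 599. -161.] 1
  iou 0.857 [ 599.9 -161.3] yaw 59.2 [2.4 2.8]
  iou 0.857 [ 600.  -161.2] yaw 60.3 [2.2 2.6]
  iou 0.857 [ 599.9 -161.3] yaw 58.3 [2.1 2.3]
  iou 0.857 [ 599.8 -161.2] yaw 59.2 [1.7 3.8]
bell [ 599. -233.] 1
  iou 0.864 [ 600.9 -232.5] yaw 100.9 [-0.2  3.5]
  iou 0.864 [ 601.  -232.6] yaw 107.7 [-0.2  3.6]
  iou 0.864 [ 601.  -232.7] yaw 152.5 [-0.4  3.4]
  iou 0.864 [ 601.1 -232.8] yaw 75.6 [0.3 4.3]
bell [ 657. -231.] 1
  iou 0.857 [ 660.4 -234.4] yaw 51.6 [1.6 2.9]
  iou 0.853 [ 660.2 -234.7] yaw 32.1 [1.2 2.8]
  iou 0.853 [ 660.1 -234.7] yaw 75.3 [1.7 2.9]
  iou 0.852 [ 660.2 -234.9] yaw 23.8 [1.6 2.5]
```

View pics/ab.png

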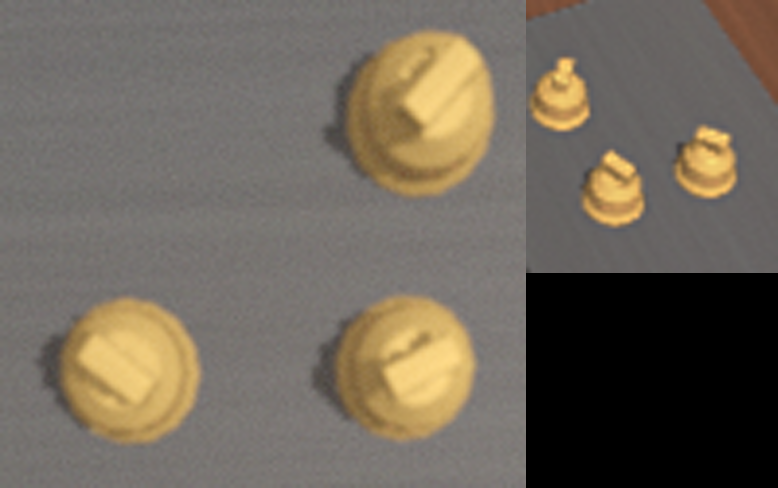

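The zoomed wrist crop shows the three straps. Left bell: (90,352)–(145,390). Lower right: (388,385)–(458,350). Upper right: (414,118)–(473,50). Refining these numerically.

```bash
cat >> h.py <<'E'
def straps(p,z=.056):
    """strap pose from the bright top facet, plane z"""
    g=cv2.GaussianBlur(p["frame"],(0,0),.7).astype(np.float32).mean(2);out=[]
    for r in manip.outline_of(p,"bell1"):
        if r["confidence"]<.25: continue
        l,t,R,b=[int(round(v)) for v in r["extent"]]
        S=6;sub=cv2.resize(g[t:b,l:R],None,fx=S,fy=S,interpolation=cv2.INTER_CUBIC)
        M=cv2.resize(r["mask"][t:b,l:R].astype(np.float32),(sub.shape[1],sub.shape[0]))>.5
        th=np.percentile(sub[M],86);m=((sub>th)&M).astype(np.uint8)
        n,L,st,_=cv2.connectedComponentsWithStats(m);k=1+np.argmax(st[1:,4]);v,u=np.where(L==k)
        P=np.array([onz(p,(l+(a+.5)/S-.5,t+(c+.5)/S-.5),z)[:2]*1000 for a,c in zip(u[::7],v[::7])],np.float32)
        (c,(w,h),_)=cv2.minAreaRect(P);d=np.linalg.svd(P-P.mean(0),full_matrices=False)[2][0]
        print("strap c",np.round(c,1),"mean",np.round(P.mean(0),1),"size",round(max(w,h),1),round(min(w,h),1),"yaw",round(np.degrees(np.arctan2(d[1],d[0]))%180,1),"conf",round(r["confidence"],2));out.append((c,d))
    return out
E
python3 - <<'E'
from h import *
p=cam("wrist");tool();straps(p)
E
```

```text
t 38.85 tcp [ 516.4 -191.8  175.7] tooly 89.9 q7 -1.47 f [-0.6 -0.7  0.2] g 78.0
strap c [ 599.2 -234.3] mean [ 599.8 -233.6] size 15.3 9.7 yaw 124.3 conf 0.82
strap c [ 659.8 -234.5] mean [ 659.5 -234.4] size 15.2 5.5 yaw 136.6 conf 0.8
strap c [ 600.6 -161.6] mean [ 600.2 -161.8] size 15.1 5.5 yaw 52.3 conf 0.68
```

Call:
jog_arm([
  [20, 5, 0],
  [45, 10, 0],
  [70, 15, 0],
  [95, 20, 0],
  [124, 22, 0],
  [124, 22, -40],
  [124, 22, -80],
  [124, 22, -120],
  [124, 22, -155],
  [124, 22, -168],
  [124, 22, -168],
  [124, 22, -168],
], turn=[7, 14, 21, 28, 35, 42, 49, 53, 53, 53, 53, 53], grip=8)

```text
clock: 39.9
position: [0.641, -0.1697, 0.0089]
ee_rot: [0.895, 0.445, 0.014, -0.002]
ft_force: [0.4, 0.3, 0.8]
grip_width: 0.089
```

Call:
jog_arm([
  [0, 0, -2],
  [0, 0, -3],
  [0, 0, -4],
  [0, 0, -5],
  [0, 0, -6],
  [0, 0, -7],
], turn=[0, 0, 0, 0, 0, 0])

```text
clock: 40.4
position: [0.6412, -0.1698, 0.0021]
ee_rot: [0.895, 0.445, 0.014, -0.002]
ft_force: [0.5, 0.2, 0.0]
grip_width: 0.098
```

Call:
jog_arm([
  [0, 0, -1],
  [0, 0, -2],
  [0, 0, -3],
  [0, 0, -4],
  [0, 0, -5],
  [0, 0, -6],
  [0, 0, -6],
], turn=[0, 0, 0, 0, 0, 0, 0])

```text
clock: 40.98
position: [0.641, -0.1698, -0.0041]
ee_rot: [0.895, 0.445, 0.014, -0.002]
ft_force: [-0.2, -0.7, 0.3]
grip_width: 0.093
```

Call:
jog_arm([
  [0, 0, -1],
  [0, 0, -2],
  [0, 0, -3],
  [0, 0, -4],
  [0, 0, -5],
  [0, 0, -5],
], turn=[0, 0, 0, 0, 0, 0])

```text
clock: 41.48
position: [0.6414, -0.1699, -0.0049]
ee_rot: [0.895, 0.445, 0.013, -0.001]
ft_force: [-19.3, 0.5, 38.9]
grip_width: 0.101
```

Call:
jog_arm([
  [0, 0, 5],
  [0, 0, 40],
  [0, 0, 65],
  [-20, 4, 65],
  [-41, 8, 65],
  [-41, 8, 55],
  [-41, 8, 50],
  [-41, 8, 50],
  [-41, 8, 50],
  [-41, 8, 50],
], turn=[0, 0, 0, 0, 0, 0, 0, 0, 0, 0], grip=30)

```text
clock: 42.32
position: [0.601, -0.1617, 0.0451]
ee_rot: [0.895, 0.445, 0.014, -0.002]
ft_force: [0.2, 0.2, -1.1]
grip_width: 0.351
```

```bash
python3 - <<'E'
from h import *
p=cam("wrist");p=cam("wrist");tool();straps(p);cv2.imwrite("pics/w7.png",p["frame"][:,:,::-1])
s=cam("side")
for r in manip.outline_of(s,"bell1"): print(np.round(r["extent"]),r["confidence"])
E
```

```text
t 42.42 tcp [ 600.9 -161.7   45.3] tooly 142.9 q7 -0.83 f [ 0.2  0.3 -0.1] g 30.0
strap c [ 660.2 -234.5] mean [ 660.1 -234.3] size 17.3 7.1 yaw 136.0 conf 0.87
strap c [ 601.9 -162.8] mean [ 601.  -161.8] size 16.3 10.7 yaw 43.4 conf 0.85
strap c [ 621.9 -214.3] mean [ 621.8 -214. ] size 9.0 1.6 yaw 75.4 conf 0.71
[349. 248. 364. 270.] 0.7
[239. 339. 378. 386.] 0.66
[298. 163. 327. 181.] 0.57
[386. 268. 397. 283.] 0.52
[363. 274. 379. 291.] 0.44
```

Call:
jog_arm([
  [0, 0, -8],
  [0, 0, -16],
  [0, 0, -22],
  [0, 0, -24],
  [0, 0, -24],
  [0, 0, -24],
], turn=[0, 0, 0, 0, 0, 0])

```text
clock: 43.07
position: [0.6006, -0.1617, 0.0211]
ee_rot: [0.895, 0.445, 0.014, -0.002]
ft_force: [0.0, 0.1, 0.3]
grip_width: 0.35
```

Call:
jog_arm([
  [0, 0, 0],
  [0, 0, 0],
  [0, 0, 0],
  [0, 0, 0],
  [0, 0, 0],
  [0, 0, 0],
], turn=[0, 0, 0, 0, 0, 0], grip=2, grip_force=30)

```text
clock: 43.57
position: [0.6006, -0.1617, 0.0212]
ee_rot: [0.895, 0.445, 0.014, -0.002]
ft_force: [-0.5, 0.1, 0.7]
grip_width: 0.077
```

Bell gripped (6.6 mm reading, 8 mm strap). Lifting and moving it over ring 4's cup.

Call:
jog_arm([
  [0, 0, 10],
  [0, 0, 40],
  [0, 0, 70],
  [-35, 8, 70],
  [-70, 15, 70],
  [-105, 22, 70],
  [-140, 30, 70],
  [-165, 35, 70],
  [-169, 35, 60],
  [-169, 35, 60],
  [-169, 35, 60],
  [-169, 35, 60],
], turn=[0, 0, 0, 0, 0, 0, 0, 0, 0, 0, 0, 0])

```text
clock: 44.57
position: [0.4331, -0.1265, 0.0819]
ee_rot: [0.895, 0.445, 0.014, -0.001]
ft_force: [0.1, -0.1, -0.2]
grip_width: 0.082
```

```bash
cat >> h.py <<'E'
def cups(p,z=.029,R=32):
    """cup centres from outline masks, rim hull at height z"""
    from scipy.optimize import least_squares
    for r in manip.outline_of(p,"cup1"):
        if r["confidence"]<.3: continue
        v,u=np.where(r["mask"]);H=cv2.convexHull(np.c_[u,v].astype(np.int32))[:,0]
        if H.min()<=1 or H[:,0].max()>=638 or H[:,1].max()>=398: continue
        P=np.array([onz(p,q,z)[:2]*1000 for q in H]);
        s=least_squares(lambda c:np.linalg.norm(P-c,axis=1)-R,P.mean(0),loss="soft_l1",f_scale=1.).x
        print("cup",np.round(s,1),"res",round(float(np.median(np.abs(np.linalg.norm(P-s,axis=1)-R))),1),round(r["confidence"],2),np.round(r["extent"]).tolist())
E
python3 - <<'E'
from h import *
p=cam("wrist");p=cam("wrist");p=cam("wrist");tool();cups(p);rings(p);brass(p,0)
p=cam("side");print("side");cups(p)
E
```

```text
t 44.72 tcp [ 432.8 -126.    81.6] tooly 142.9 q7 -0.63 f [-0.1 -0.3 -0.3] g 6.8
cup [ 432.3 -125.8] res 0.5 0.88 [282.0, 176.0, 362.0, 245.0]
cup [435.2 -31.7] res 0.4 0.84 [194.0, 62.0, 288.0, 156.0]
ring [437. 158.] 0
ring [439.3  63.9] 979
ring [435.2 -31. ] 2073
ring [ 431.7 -126.2] 1708
bell ext [617.0, 126.0, 638.0, 170.0] 0.8 770
bell ext [545.0, 170.0, 623.0, 217.0] 0.72 2449
side
cup [649.5  43.4] res 5.0 0.8 [332.0, 191.0, 353.0, 209.0]
cup [ 427.7 -136.7] res 1.5 0.59 [273.0, 259.0, 304.0, 282.0]
cup [432.4 -39.5] res 1.7 0.51 [273.0, 236.0, 284.0, 251.0]
```

```bash
python3 - <<'E'
from h import *
for n in("side","wrist"):
    p=cam(n);h=cv2.cvtColor(p["frame"],cv2.COLOR_RGB2HSV);m=(h[...,0]>12)&(h[...,0]<30)&(h[...,1]>100)&(h[...,2]>90)
    q=proj(p,np.array([.4328,-.126,.0804+.012]));print(n,q)
    l,t=(q-45).astype(int);s=m[max(t,0):t+90,l:l+90];v,u=np.where(s);print(s.sum(),(u.mean()+l,v.mean()+max(t,0),u.min()+l,u.max()+l,v.min()+t,v.max()+t) if len(u) else 0)
tool()
E
```

```text
side [289.43879206 250.09657569]
185 (np.float64(287.0864864864865), np.float64(257.27027027027026), np.int64(258), np.int64(315), np.int64(240), np.int64(294))
wrist [319.23920982 249.27996948]
2469 (np.float64(320.63426488456867), np.float64(247.00607533414336), np.int64(274), np.int64(363), np.int64(217), np.int64(290))
t 45.02 tcp [ 431.8 -126.5   81.2] tooly 142.9 q7 -0.63 f [ 1.   1.  -1.6] g 7.0
```

Bell confirmed held (brass blob centred at (320,247)). Lowering it into the cup.

Call:
jog_arm([
  [0, 1, -25],
  [0, 1, -45],
  [0, 1, -55],
  [0, 1, -58],
  [0, 1, -60],
  [0, 1, -62],
  [0, 1, -63],
  [0, 1, -64],
  [0, 1, -65],
  [0, 1, -65],
], turn=[0, 0, 0, 0, 0, 0, 0, 0, 0, 0])

```text
clock: 45.85
position: [0.4322, -0.1258, 0.0171]
ee_rot: [0.895, 0.445, 0.014, -0.001]
ft_force: [-3.2, 0.0, 8.3]
grip_width: 0.077
```

Call:
jog_arm([
  [0, 0, 0],
  [0, 0, 0],
  [0, 0, 0],
  [0, 0, 15],
  [0, 0, 50],
  [0, 0, 85],
  [20, -15, 110],
  [50, -35, 110],
  [80, -55, 110],
  [110, -75, 110],
  [140, -95, 110],
  [150, -105, 110],
], turn=[0, 0, 0, 0, 7, 14, 21, 28, 35, 42, 49, 56], grip=30)

```text
clock: 46.85
position: [0.5847, -0.2333, 0.1257]
ee_rot: [0.58, 0.814, 0.012, -0.008]
ft_force: [0.6, 0.5, 0.2]
grip_width: 0.352
```

Call:
jog_arm([
  [15, 0, 0],
  [18, -3, -10],
  [18, -3, -20],
  [18, -3, -20],
  [18, -3, -20],
  [18, -3, -20],
], turn=[7, 13, 13, 13, 13, 13])

```text
clock: 47.35
position: [0.6023, -0.2363, 0.1062]
ee_rot: [0.485, 0.874, 0.011, -0.009]
ft_force: [-0.0, -0.4, -0.3]
grip_width: 0.355
```

```bash
python3 - <<'E'
from h import *
p=cam("wrist");p=cam("wrist");p=cam("wrist");tool();straps(p)
p=cam("side");[print("side",np.round(onz(p,r["at"],.02)*1000),r["confidence"]) for r in manip.pinpoint(p,"bell1")]
E
```

```text
t 47.5 tcp [ 602.6 -236.5  106.5] tooly 32.0 q7 0.44 f [ 0.1 -1.   0.5] g 30.1
strap c [ 659.9 -234.4] mean [ 659.7 -234.3] size 15.2 5.8 yaw 138.5 conf 0.97
strap c [ 598.  -233.9] mean [ 598.4 -232.7] size 16.1 10.6 yaw 135.7 conf 0.69
strap c [ 520.5 -375.9] mean [ 522.3 -368.1] size 65.4 18.9 yaw 76.3 conf 0.26
side [ 657. -240.   20.] 0.6
side [ 596. -230.   20.] 0.47
```

Call:
jog_arm([
  [-3, 2, -30],
  [-3, 2, -55],
  [-3, 2, -72],
  [-3, 2, -82],
  [-3, 2, -85],
  [-3, 2, -85],
  [-3, 2, -85],
], turn=[0, 0, 0, 0, 0, 0, 0])

```text
clock: 48.23
position: [0.6004, -0.2344, 0.0223]
ee_rot: [0.485, 0.875, 0.011, -0.008]
ft_force: [0.5, -0.3, 0.8]
grip_width: 0.353
```

Call:
jog_arm([
  [0, 0, 0],
  [0, 0, 0],
  [0, 0, 0],
  [0, 0, 0],
  [0, 0, 0],
  [0, 0, 0],
], turn=[0, 0, 0, 0, 0, 0], grip=2)

```text
clock: 48.73
position: [0.6014, -0.2343, 0.0234]
ee_rot: [0.485, 0.875, 0.012, -0.007]
ft_force: [1.2, -0.2, 6.5]
grip_width: 0.082
```

Call:
jog_arm([
  [0, 0, 12],
  [0, 0, 40],
  [0, 0, 70],
  [-25, 25, 72],
  [-50, 55, 72],
  [-75, 85, 72],
  [-100, 115, 72],
  [-125, 145, 72],
  [-145, 175, 72],
  [-166, 203, 72],
  [-166, 203, 62],
  [-166, 203, 60],
], turn=[0, 0, 0, 0, 0, 0, 0, 0, 0, 0, 0, 0])

```text
clock: 49.73
position: [0.4342, -0.0316, 0.0837]
ee_rot: [0.484, 0.875, 0.008, -0.005]
ft_force: [-0.4, -0.9, -0.9]
grip_width: 0.075
```

```bash
cat >> h.py <<'E'
def heldbell():
    p=cam("wrist");p=cam("wrist");p=cam("wrist");o=tool();h=cv2.cvtColor(p["frame"],cv2.COLOR_RGB2HSV);m=(h[...,0]>12)&(h[...,0]<30)&(h[...,1]>100)&(h[...,2]>90)
    q=proj(p,o["position"]+[0,0,.012]);l,t=(q-45).astype(int);s=m[t:t+90,l:l+90];v,u=np.where(s)
    print("pred",np.round(q),"brass",s.sum(),np.round([u.mean()+l,v.mean()+t]) if len(u) else None);return p
E
python3 - <<'E'
from h import *
p=heldbell();cups(p);p=cam("top");cups(p)
E
```

```text
t 49.88 tcp [435.7 -31.8  83.6] tooly 32.0 q7 0.3 f [ 0.   1.2 -0.7] g 7.1
pred [321. 251.] brass 2377 [321. 242.]
cup [ 430.1 -120.6] res 0.7 0.79 [222.0, 262.0, 287.0, 305.0]
cup [659.9  34.7] res 6.7 0.61 [536.0, 238.0, 626.0, 318.0]
cup [631.5  36.3] res 0.5 0.61 [522.0, 232.0, 585.0, 292.0]
cup [437.6  63.7] res 0.2 0.6 [347.0, 57.0, 437.0, 154.0]
cup [433.9 -29.7] res 0.7 0.58 [281.0, 168.0, 360.0, 237.0]
cup [650.   38.3] res 0.8 0.94 [307.0, 166.0, 325.0, 188.0]
cup [437.2  64.2] res 1.4 0.82 [301.0, 238.0, 318.0, 260.0]
```

Call:
jog_arm([
  [0, 0, -25],
  [0, 0, -45],
  [0, 0, -55],
  [0, 0, -59],
  [0, 0, -61],
  [0, 0, -63],
  [0, 0, -64],
  [0, 0, -65],
  [0, 0, -66],
  [0, 0, -66],
], turn=[0, 0, 0, 0, 0, 0, 0, 0, 0, 0])

```text
clock: 50.87
position: [0.4371, -0.0308, 0.0191]
ee_rot: [0.485, 0.874, 0.013, -0.007]
ft_force: [-4.3, 1.3, 17.2]
grip_width: 0.077
```

Call:
jog_arm([
  [0, 0, 1],
  [0, 0, 1],
  [0, 0, 1],
  [0, 0, 15],
  [0, 0, 50],
  [10, -10, 85],
  [35, -35, 100],
  [60, -60, 100],
  [85, -85, 100],
  [110, -110, 100],
  [137, -135, 100],
  [162, -155, 100],
], turn=[0, 0, 0, 0, 0, 0, 4, 8, 12, 16, 16, 16], grip=30)

```text
clock: 51.87
position: [0.5999, -0.1886, 0.1181]
ee_rot: [0.359, 0.933, 0.011, -0.009]
ft_force: [1.1, 0.8, 1.0]
grip_width: 0.349
```

Call:
jog_arm([
  [25, -20, 0],
  [50, -40, 0],
  [60, -48, -10],
  [60, -48, -20],
  [60, -48, -20],
  [60, -48, -20],
], turn=[0, 0, 0, 0, 0, 0])

```text
clock: 52.37
position: [0.659, -0.2357, 0.0974]
ee_rot: [0.359, 0.933, 0.012, -0.01]
ft_force: [0.2, 0.1, 0.3]
grip_width: 0.353
```

```bash
python3 - <<'E'
from h import *
p=cam("wrist");p=cam("wrist");p=cam("wrist");tool();straps(p)
p=cam("side");[print("side",np.round(onz(p,r["at"],.02)*1000),r["confidence"]) for r in manip.pinpoint(p,"bell1")];boxes(p,.068)
E
```

```text
t 52.52 tcp [ 659.7 -236.1   99. ] tooly 47.9 q7 0.74 f [-0.4  0.4  0.7] g 30.4
strap c [ 657.4 -236. ] mean [ 657. -235.] size 16.6 10.5 yaw 159.5 conf 0.69
side [ 432. -122.   20.] 0.75
side [438. -36.  20.] 0.65
side [ 660. -233.   20.] 0.51
few lugs [334.7, 206.0, 353.9, 216.5]
```

Call:
jog_arm([
  [0, 2, -30],
  [0, 2, -55],
  [0, 2, -68],
  [0, 2, -75],
  [0, 2, -78],
  [0, 2, -78],
  [0, 2, -78],
], turn=[0, 0, 0, 0, 0, 0, 0])

```text
clock: 53.3
position: [0.6605, -0.2347, 0.022]
ee_rot: [0.359, 0.933, 0.011, -0.008]
ft_force: [0.2, 0.0, 0.3]
grip_width: 0.353
```

Call:
jog_arm([
  [0, 0, 0],
  [0, 0, 0],
  [0, 0, 0],
  [0, 0, 0],
  [0, 0, 0],
  [0, 0, 0],
], turn=[0, 0, 0, 0, 0, 0], grip=2)

```text
clock: 53.8
position: [0.6615, -0.2346, 0.0234]
ee_rot: [0.359, 0.933, 0.012, -0.007]
ft_force: [0.7, 0.3, 5.4]
grip_width: 0.078
```

Call:
jog_arm([
  [0, 0, 12],
  [0, 0, 40],
  [0, 0, 75],
  [-22, 30, 80],
  [-44, 60, 80],
  [-67, 90, 80],
  [-90, 120, 80],
  [-112, 150, 80],
  [-135, 180, 80],
  [-157, 210, 80],
  [-180, 240, 80],
  [-200, 268, 80],
], turn=[0, 0, 0, 0, 0, 0, 0, 0, 0, 0, 0, 0])

```text
clock: 54.8
position: [0.4596, 0.0349, 0.1034]
ee_rot: [0.359, 0.933, 0.011, -0.007]
ft_force: [0.4, 1.5, -0.6]
grip_width: 0.076
```

Call:
jog_arm([
  [-20, 25, 0],
  [-23, 30, -10],
  [-23, 30, -20],
  [-23, 30, -20],
  [-23, 30, -20],
], turn=[0, 0, 0, 0, 0])

```text
clock: 55.22
position: [0.4365, 0.0649, 0.0837]
ee_rot: [0.359, 0.933, 0.011, -0.007]
ft_force: [0.3, -0.5, -1.1]
grip_width: 0.078
```

```bash
python3 - <<'E'
from h import *
p=heldbell();cups(p)
E
```

```text
t 55.37 tcp [437.1  64.9  84. ] tooly 47.9 q7 0.35 f [-0.8 -0.  -0.2] g 6.8
pred [320. 251.] brass 2383 [321. 243.]
cup [436.3  65.4] res 0.5 0.91 [277.0, 171.0, 361.0, 242.0]
cup [ 426.8 -118.9] res 3.5 0.72 [122.0, 308.0, 195.0, 363.0]
cup [432.3 -25.2] res 1.1 0.66 [197.0, 241.0, 274.0, 308.0]
cup [609.1  13.8] res 1.7 0.46 [419.0, 350.0, 431.0, 360.0]
```

Aligned to about 1 mm. Lowering the last bell.

Call:
jog_arm([
  [0, -1, -25],
  [0, -1, -45],
  [0, -1, -55],
  [0, -1, -59],
  [0, -1, -61],
  [0, -1, -63],
  [0, -1, -64],
  [0, -1, -65],
  [0, -1, -66],
  [0, -1, -66],
], turn=[0, 0, 0, 0, 0, 0, 0, 0, 0, 0])

```text
clock: 56.25
position: [0.438, 0.0641, 0.0192]
ee_rot: [0.359, 0.933, 0.011, -0.007]
ft_force: [-4.4, -1.2, 14.3]
grip_width: 0.081
```

Call:
jog_arm([
  [0, 0, 1],
  [0, 0, 1],
  [0, 0, 1],
  [0, 0, 15],
  [0, 0, 50],
  [0, 0, 90],
  [0, 0, 125],
  [-10, -30, 150],
  [-10, -65, 160],
  [-10, -65, 160],
  [-10, -65, 160],
], turn=[0, 0, 0, 0, 0, 0, 0, 7, 14, 21, 28], grip=30)

```text
clock: 57.17
position: [0.4282, -0.0045, 0.1805]
ee_rot: [0.197, 0.98, 0.008, -0.008]
ft_force: [0.0, -0.8, -0.9]
grip_width: 0.354
```

Call:
jog_arm([
  [30, -60, 20],
  [60, -100, 40],
  [90, -140, 50],
  [110, -180, 50],
  [120, -220, 50],
  [120, -260, 50],
  [120, -260, 50],
], turn=[0, 0, 0, 0, 0, 0, 0])

```text
clock: 57.75
position: [0.547, -0.2585, 0.2294]
ee_rot: [0.197, 0.98, 0.008, -0.008]
ft_force: [0.6, -0.2, 0.4]
grip_width: 0.354
```

```bash
python3 - <<'E'
from h import *
p=cam("wrist");p=cam("wrist");p=cam("wrist");tool()
for n in("side","top","wrist"):
    p=cam(n);print(n);cups(p);rings(p)
    for r in manip.outline_of(p,"bell1"):
        if r["confidence"]>.3:
            l,t,R,b=r["extent"];print("bell",np.round(r["extent"]).tolist(),np.round(onz(p,((l+R)/2,(t+b)/2),.032)[:2]*1000),round(r["confidence"],2))
    boxes(p,.068);save(p,n+"_end.png")
E
```

```text
t 57.9 tcp [ 546.2 -260.5  228.7] tooly 67.0 q7 1.24 f [-0.3  1.5  0.2] g 29.7
side
cup [646.8  38.2] res 2.9 0.83 [332.0, 190.0, 350.0, 214.0]
cup [432.1 -37.9] res 3.5 0.75 [272.0, 232.0, 293.0, 253.0]
cup [ 430.3 -133.1] res 2.5 0.68 [275.0, 259.0, 304.0, 278.0]
cup [435.5  58.9] res 4.2 0.67 [258.0, 205.0, 282.0, 226.0]
cup [640.7  21.1] res 0.7 0.47 [337.0, 207.0, 355.0, 216.0]
ring [441.4 160. ] 119
ring [438.1  65.7] 94
ring [434.5 -29.8] 80
ring [ 430.9 -124.5] 207
bell [266.0, 208.0, 276.0, 224.0] [436.  52.] 0.59
bell [274.0, 232.0, 290.0, 249.0] [438. -42.] 0.44
box mid,sep,yaw,conf [626.9 221.9] 47.4 178.9 0.68
few lugs [303.1, 155.6, 329.6, 169.7]
few lugs [299.6, 164.5, 329.7, 182.2]
few lugs [274.1, 232.4, 288.4, 245.3]
top
cup [647.5  37.2] res 0.7 0.81 [307.0, 167.0, 325.0, 190.0]
cup [434.3 -32. ] res 0.7 0.72 [333.0, 238.0, 356.0, 259.0]
cup [ 428.3 -126. ] res 1.4 0.57 [360.0, 240.0, 388.0, 262.0]
cup [438.9  64.2] res 0.3 0.51 [297.0, 234.0, 319.0, 259.0]
ring [442.8 159.6] 242
ring [438.9  63.6] 246
ring [435.6 -30.7] 271
ring [ 432.6 -125.7] 274
bell [305.0, 243.0, 314.0, 255.0] [433.  62.] 0.46
bell [334.0, 237.0, 353.0, 260.0] [431. -36.] 0.4
box mid,sep,yaw,conf [628.5 222.8] 47.8 179.0 0.81
wrist
cup [ 431.9 -128.4] res 1.3 0.9 [356.0, 4.0, 420.0, 69.0]
cup [652.   43.6] res 3.3 0.77 [540.0, 133.0, 601.0, 185.0]
cup [640.2  25.4] res 0.5 0.69 [532.0, 130.0, 566.0, 180.0]
ring [437. 158.] 0
ring [438.8  64.6] 242
ring [435.  -30.7] 567
ring [ 432.3 -127. ] 1477
bell [369.0, 20.0, 402.0, 56.0] [ 434. -129.] 0.95
bell [453.0, 0.0, 490.0, 28.0] [447. -37.] 0.62
bell [566.0, 12.0, 638.0, 65.0] [526.  91.] 0.35
```

```bash
python3 - <<'E'
from h import *
for n in("side","top"):
    p=cam(n);h=cv2.cvtColor(p["frame"],cv2.COLOR_RGB2HSV);m=(h[...,0]>10)&(h[...,0]<30)&(h[...,1]>90)&(h[...,2]>70)
    for x,y,w in((432,-126,53),(435.5,-31.3,122),(438,64,138)):
        par=parts(x,y,np.radians(w),16);H=np.vstack(sil(p,par))[:,0];S=sil(p,par)
        im=np.zeros((400,640),np.uint8);[cv2.fillConvexPoly(im,np.round(q[:,0]).astype(np.int32),1) for q in S]
        l,t,r,b=[int(v) for v in(H[:,0].min(),H[:,1].min(),H[:,0].max(),H[:,1].max())]
        R=np.zeros_like(m);R[t-6:b+7,l-6:r+7]=1;k=m&R;v,u=np.where(k)
        print(n,(x,y),"model",l,t,r,b,"seen",u.min(),v.min(),u.max(),v.max(),"IoU",round((k&(im>0)).sum()/(k|(im>0)).sum(),2))
tool()
E
```

```text
side (432, -126) model 282 257 297 275 seen 283 251 303 274 IoU 0.77
side (435.5, -31.3) model 273 230 287 246 seen 274 224 293 245 IoU 0.73
side (438, 64) model 264 205 277 221 seen 264 200 283 220 IoU 0.73
top (432, -126) model 367 241 379 253 seen 369 243 378 252 IoU 0.54
top (435.5, -31.3) model 335 241 347 253 seen 336 242 345 252 IoU 0.62
top (438, 64) model 302 241 315 253 seen 304 243 313 252 IoU 0.63
t 58.6 tcp [ 546.4 -256.8  230.1] tooly 67.3 q7 1.24 f [-1.2 -1.  -0.7] g 29.7
```

```bash
python3 -c "
from workcell import manip
print(manip.hand_in())"
```

```text
the job is handed in; nothing more can be done
None
```

I finished the job and handed it in at about 59 s of the 210 s allowed. No verdict came back.

**What I did**
- **Boxes:** I stacked box_c and then box_b on box_a. Each met contact at the fully locked height.
- **Cups:** There were three bells, so I lifted three cups one at a time, without the next coming up, and stood them in rings 2–4. The two spare cups are still nested where they stood.
- **Bells:** I set one bell in each cup.

**What the last checks showed**
- **Boxes:** The top box's lug spacing and position fit a stack locked right down, in both the side and top views.
- **Cups:** In the top view they sit within about 1–5 mm of their ring centres. The 5 mm reading is the ring 4 cup, which the wrist view put at about 1.5 mm. The ring leaves about 10 mm to spare.
- **Bells:** Brass outlines in the side and top views match upright bells in all three cups. The match is only moderate (0.54–0.77), because the bench wood has a similar colour.

**What went wrong or disagreed**
- **First grasp missed:** The fingertips sit about 25–35 mm higher than the reported tool point, depending on the opening. My first close went above box_c without moving it, and I then corrected for the offset.
- **Height check:** To measure the offset I touched the fingertips to the bare steel block, and the force briefly reached 39 N.
- **Side view of cups:** The cup fits from the side camera were 3–10 mm off because of its slant, so I relied on the top and wrist views.
- **No final picture:** I had used up the picture limit, so the last check was by numbers only. I did not re-measure the other things on the bench at the end.

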